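# Hang the nested paint pails on the one hook

### The job

Hang the three empty steel paint pails by their bails on the one hook of the hook stand, the largest first and slid fully back against the collar, then the medium one and then the small one, each slid back against the one before it so that they nest inside each other. Feel for the hook, whose height is not exactly known: lower and slide each pail gently, never forcing or dropping it, let go of each before taking the next, and leave everything else on the bench alone.

Things in the scene. Friction and masses are not known exactly. Their poses are not given: they have to be found in the camera images.
- hook_stand: hook stand, fixed: steel foot 130 x 120 x 12 mm and 24 mm post; origin at the post's middle on the table, z up. From the post's top one level 8 mm round rod runs out along -x (towards the robot), with a stop collar 22 mm across, 70 to 64 mm from the post's middle, and an upturned tip. The arm with the rod is clamped to the post and rigid
- hook_home (a point): nominal point on the rod's top line at the collar's front face, 190 mm above the table; axes as the stand's. From here 36 mm of bare rod runs along -x to the tip, which rises 8 mm above the rod's top line. NOT REPORTED: rod, collar and tip together are clamped anywhere from 10 mm below to 10 mm above this mark (x, y are true): feel for the rod
- pail_large_grip (a point): grip centre of the large pail, where to pinch it across y from above: mid-width of the flat steel lug (6 mm thick in x, 10 mm wide in y) that stands on the bail's apex, its top 15 mm above this point, its foot 34 mm below. It is 182 mm above the pail's underside and 40 mm above the bail's underside. z up, y along the bail
- pail_large_bail (a point): underside of the large pail's bail wire at its apex, the point that rests on the rod; 142 mm above the pail's underside. The bail is stiff 6 mm round wire: legs rise from the rim at +y and -y, bend in 20 mm below the apex and slope up to it. Hung home, the pails' wires touch, 6 mm apart along the rod
- pail_large: the large pail: round, open, plain steel, 100 mm across the rim, tapering to 84 mm at the bottom, wall 3 mm, cup 46 mm high, about 400 g (20 % more or less); origin at the centre of its underside, z up, y along its bail. 
- pail_medium_grip (a point): grip centre of the medium pail, where to pinch it across y from above: mid-width of the flat steel lug (6 mm thick in x, 18 mm wide in y) that stands on the bail's apex, its top 15 mm above this point, its foot 34 mm below. It is 146 mm above the pail's underside and 40 mm above the bail's underside. z up, y along the bail
- pail_medium_bail (a point): underside of the medium pail's bail wire at its apex, the point that rests on the rod; 106 mm above the pail's underside. The bail is stiff 6 mm round wire: legs rise from the rim at +y and -y, bend in 20 mm below the apex and slope up to it. Hung home, the pails' wires touch, 6 mm apart along the rod
- pail_medium: the medium pail: round, open, plain steel, 74 mm across the rim, tapering to 56 mm at the bottom, wall 3 mm, cup 36 mm high, about 280 g (20 % more or less); origin at the centre of its underside, z up, y along its bail. Hung, its bottom lies 10 mm deep in the mouth of the large pail, so bring it in at least 12 mm high and lower it with its bail at most 7 mm short of home
- pail_small_grip (a point): grip centre of the small pail, where to pinch it across y from above: mid-width of the flat steel lug (6 mm thick in x, 26 mm wide in y) that stands on the bail's apex, its top 15 mm above this point, its foot 34 mm below. It is 120 mm above the pail's underside and 40 mm above the bail's underside. z up, y along the bail
- pail_small_bail (a point): underside of the small pail's bail wire at its apex, the point that rests on the rod; 80 mm above the pail's underside. The bail is stiff 6 mm round wire: legs rise from the rim at +y and -y, bend in 20 mm below the apex and slope up to it. Hung home, the pails' wires touch, 6 mm apart along the rod
- pail_small: the small pail: round, open, plain steel, 48 mm across the rim, tapering to 36 mm at the bottom, wall 3 mm, cup 30 mm high, about 180 g (20 % more or less); origin at the centre of its underside, z up, y along its bail. Hung, its bottom lies 10 mm deep in the mouth of the medium pail, so bring it in at least 12 mm high and lower it with its bail at most 7 mm short of home
- jar_a: bystander, to be left alone: squat paint jar, 56 mm across, 50 mm high
- jar_b: bystander, to be left alone: squat paint jar, 52 mm across, 48 mm high
- jar_c: bystander, to be left alone: paint jar, 68 mm across, 62 mm high
- tube_bottle: bystander, to be left alone: bottle, 52 mm across, 110 mm high
- brush: bystander, to be left alone: paint brush, 190 mm long, lying along its x
- palette_knife: bystander, to be left alone: palette knife, 200 mm long, lying along its x
There are look-alikes about, which are no part of the job. Leave any pink or red look-alike of the pail_large alone.

How it is judged:
By the outcome, as a careful person would: the job done as asked, in the order asked, and still so for the second after the job is handed in, with the robot touching nothing.
It also fails if it takes over 72 s, if anything falls off the work surface, if the arm or the gripper's body presses on something with over 40 N, if the wrist force passes 120 N, or if a joint passes its speed limit or range.

### The arm

A 7-joint arm with a two-finger parallel gripper is mounted at the origin on the work surface. World frame = base frame: x ahead of the robot, y to its left, z up, the work surface at z = 0. Lengths are in m, angles in rad, forces in N, time in s.
With the tool pointing down it reaches from about 0.425 to 0.925 m from the base axis. Payload 6.8 kg.
Tool frame: the origin (TCP) lies midway between the tips of the shut fingers; the grasp point (between the pads) lies 19 mm behind it; z points along the fingers, y is the direction in which the jaws open and shut (so a half turn about z gives the same grasp; the last joint's range is limited). The gripper opens to 85 mm and grips with 20 to 120 N. Pads are 22 mm wide; open, the fingers measure 114 mm over their backs; the gripper's body (76 mm by 85 mm) begins 54 mm behind the grasp point. The pads swing forward as they close: fully open they stand 13 mm farther back than shut.
Start: joints at [-1.255, 0.477, 0.022, 1.555, -0.011, 1.109, -0.083], TCP at [0.278, 0.615, 0.203] pointing down, gripper open.
Joint ranges: [-2.96, 2.96], [-0.34, 2.1], [-1.41, 1.46], [0.24, 2.44], [-1.37, 4.51], [0.17, 1.92], [-2.96, 2.96]. Speed limits (rad/s): [2.39, 2.39, 3.14, 3.14, 3.14, 3.14, 3.14].

### API

Orientations are given as a unit quaternion [w, x, y, z].
In Python, from station import bot, vision gives the robot as it stands.
- The arm moves only by the tool move_arm, never from a script. Its argument "increments" is text: rows parted by semicolons, each of 7 numbers parted by spaces: the opening, from 0 (shut) to 1 (fully open), then the shift along the world's x, y, z in mm, then the turn, a rotation vector about the world's x, y, z in rad. In form: grip x y z rx ry rz; .... A call has exactly 8 rows; each row shifts and turns the commanded pose from where the row before left it; what a row does not reach is not made up. A row lasts 1/8 s, in which the tool goes at most 62.5 mm and 10.7 degrees, less where a joint would pass 70% of its speed; a pose out of reach is approached as far as the arm can. A call with a gripper value outside its range is refused whole. The fingers move at their own pace and stop on an object; "newtons" is the grip in N (left out, the last holds). Time passes only in rows, so rows that do not move let the fingers close, or fill a call up. It gives the time, the measured TCP pose, the force and the opening at its end, in the units of the state.
- bot.get_obs(): the state, without advancing time (a new reading comes with each control period).
- vision.read_camera(name): name is "scene" or "top" or "wrist"; returns (picture, depth): 480x640x3 uint8, red, green, blue; 480x640 float32, m along the optical axis (not along the pixel's ray), 0 where there is no reading.
- vision.calibration(name): a dict with "fx", "fy", "cx", "cy" (pixels), "R" (3x3) and "t" (3): a world point X has camera coordinates R X + t; the wrist camera has in their place "hand_eye" (4x4, takes a point from camera to tool coordinates, whose origin is the TCP and whose axes are the flange's). Camera axes: x right, y down, z forward; pixel columns grow to the right and rows downward; lengths in m; the calibration is good to about 2 mm. The wrist camera is an equidistant fisheye: a pixel r from the principal point sees the ray r / f radians off the axis. A picture is of the moment at which its call begins: read the wrist's pose just before it. calibration takes no time and is no camera call.
- bot.hand_in(): hands the job in, once; it reports no verdict.
The state is a dict: "t": time; "q": joint angles; "joint_vel": joint speeds; "joint_torque": joint torques, N m; "eef_pos": TCP position; "tool_rot": TCP orientation; "contact_force": force on the tool from outside, world axes, zero at the start; "torque": the same for the moment, N m; "gripper_width": opening from 0.0 (shut) to 1.0 (fully open).
Only numpy, scipy, OpenCV 4.12 (cv2) and the standard library are available. Lean on these libraries where they do the work, as an engineer would, in place of code of your own. Each camera call takes 0.05 s, during which the arm holds its last target.

## Working session

There is one attempt and no reset: what is moved stays moved. The work goes in short steps, Python scripts to look and compute and a tool call to move; the robot and the scene stay as the last step left them, time stands still between calls to the robot, and variables do not carry over. Pictures are saved under pics/ and viewed, and the job is handed in when it is done.

Besides the shell and the picture viewer there is one more tool, called after "Emit:" as name(argument=value, ...) on one line, values as JSON. move_arm: Moves the arm, as the interface text tells. Its arguments: {"type":"object","properties":{"increments":{"type":"string"},"newtons":{"type":"number"}},"required":["increments"]}

```bash
ls; mkdir -p pics; python3 - <<'E'
from station import bot, vision
import cv2, numpy as np
o=bot.get_obs(); print({k:np.round(v,4) for k,v in o.items()})
for n in ["scene","top"]:
    p,d=vision.read_camera(n); cv2.imwrite(f"pics/{n}0.png",p[:,:,::-1]); np.save(f"pics/{n}0.npy",d); c=vision.calibration(n); print(n,{k:np.round(v,4).tolist() for k,v in c.items()})
print(vision.calibration("wrist"))
E
```

```text
pics
{'t': np.float64(0.0), 'q': array([-1.2551,  0.4778,  0.0223,  1.5565, -0.0115,  1.1093, -0.0831]), 'joint_vel': array([-0.0015,  0.0001, -0.0003, -0.0004,  0.0014, -0.0002,  0.0007]), 'joint_torque': array([-0.00000e+00, -5.96451e+01,  1.60710e+00, -2.81196e+01,
        1.23000e-02,  9.20000e-03,  0.00000e+00]), 'eef_pos': array([0.2773, 0.6147, 0.2022]), 'tool_rot': array([-1.000e-04,  2.103e-01,  9.776e-01, -9.000e-04]), 'contact_force': array([ 0.2805,  0.8475, -0.427 ]), 'torque': array([-0.016 ,  0.0582,  0.0258]), 'gripper_width': np.float64(0.9986)}
scene {'fx': 580.5283, 'fy': 580.5283, 'cx': 317.2788, 'cy': 240.603, 'R': [[0.5995, 0.8002, -0.0141], [0.6384, -0.4887, -0.5946], [-0.4828, 0.3475, -0.8039]], 't': [-0.3226, -0.2008, 1.6222]}
top {'fx': 487.2997, 'fy': 487.2997, 'cx': 320.6659, 'cy': 236.2906, 'R': [[0.0252, -0.9996, 0.0093], [-0.9968, -0.0258, -0.0752], [0.0755, -0.0074, -0.9971]], 't': [0.0313, 0.4725, 1.2993]}
{'fx': 371.64829954431775, 'fy': 371.64829954431775, 'cx': 319.5848449308886, 'cy': 236.67117076479585, 'hand_eye': array([[-6.65890480e-05, -9.65662327e-01, -2.59800433e-01,
         6.59297376e-02],
       [ 9.99998968e-01, -4.37056790e-04,  1.36820518e-03,
         1.23571726e-05],
       [-1.43477174e-03, -2.59800074e-01,  9.65661360e-01,
        -1.70258292e-01],
       [ 0.00000000e+00,  0.00000000e+00,  0.00000000e+00,
         1.00000000e+00]])}
```

View pics/scene0.png

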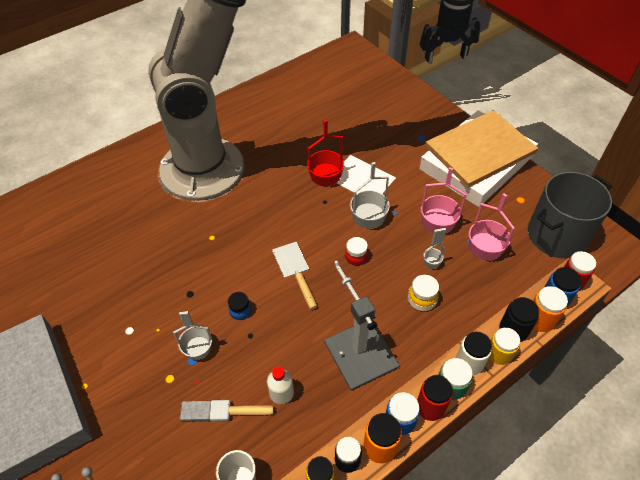

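View pics/top0.png

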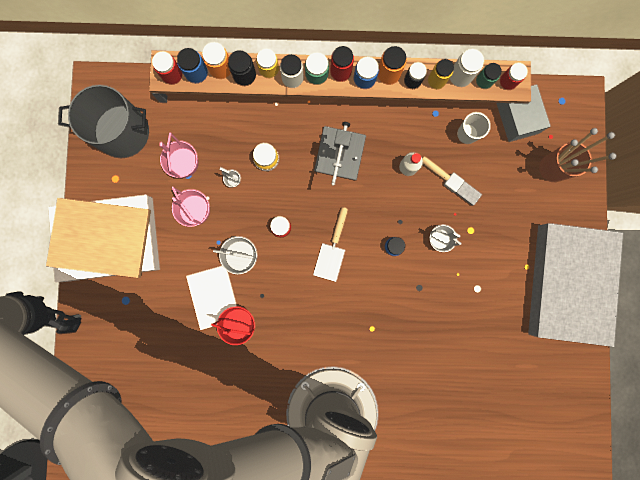

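```bash
cat > h.py <<'E'
import numpy as np, cv2
from station import bot, vision
def cloud(name,d):
    c=vision.calibration(name)
    v,u=np.mgrid[0:480,0:640]
    X=np.stack([(u-c['cx'])/c['fx']*d,(v-c['cy'])/c['fy']*d,d],-1)
    W=(X-np.array(c['t']))@np.array(c['R'])
    W[d<=0]=np.nan
    return W
def proj(name,P):
    c=vision.calibration(name); X=np.array(c['R'])@np.array(P)+c['t']
    return X[0]/X[2]*c['fx']+c['cx'],X[1]/X[2]*c['fy']+c['cy']
E
python3 - <<'E'
from h import *
for n in ["scene","top"]:
    W=cloud(n,np.load(f"pics/{n}0.npy")); np.save(f"pics/W{n}.npy",W)
    pts=dict(scene=[(370,212),(197,345),(434,257),(362,310),(372,327),(338,265)],top=[(237,255),(443,237),(231,178),(346,125),(342,150),(337,183)])[n]
    for u,v in pts: print(n,(u,v),np.round(W[v,u],3))
    im=cv2.imread(f"pics/{n}0.png")
    for i,(u,v) in enumerate(pts[:4]):
        s=im[max(0,v-60):v+60,max(0,u-60):u+60]; cv2.imwrite(f"pics/{n}_c{i}.png",cv2.resize(s,None,fx=3,fy=3,interpolation=cv2.INTER_CUBIC))
    t=[cv2.imread(f"pics/{n}_c{i}.png") for i in range(4)]
    g=np.vstack([np.hstack(t[:2]),np.hstack(t[2:])]); cv2.imwrite(f"pics/{n}_g.png",cv2.resize(g,(600,600)))
E
```

```text
scene (370, 212) [0.41  0.268 0.008]
scene (197, 345) [ 0.468 -0.282  0.005]
scene (434, 257) [0.613 0.303 0.004]
scene (362, 310) [ 0.702 -0.012  0.201]
scene (372, 327) [ 0.734 -0.012  0.181]
scene (338, 265) [0.589 0.018 0.196]
top (237, 255) [0.411 0.247 0.143]
top (443, 237) [ 0.479 -0.292  0.002]
top (231, 178) [0.627 0.294 0.005]
top (346, 125) [ 0.729 -0.009  0.184]
top (342, 150) [ 0.682 -0.004  0.127]
top (337, 183) [ 0.622  0.002 -0.001]
```

View pics/scene_g.png

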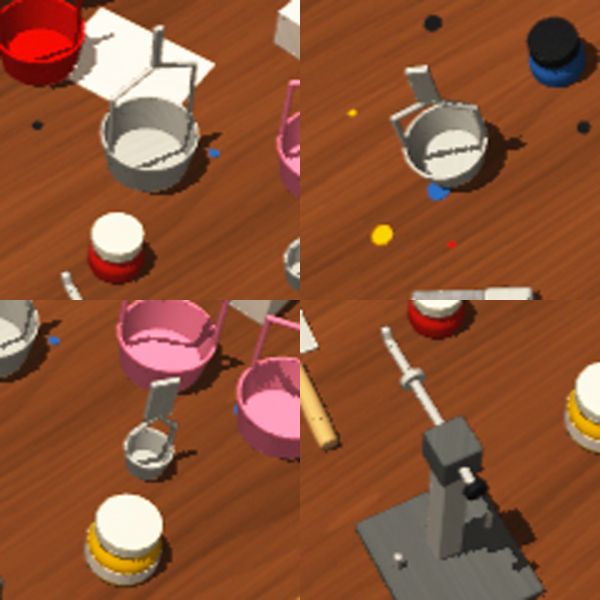

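View pics/top_g.png

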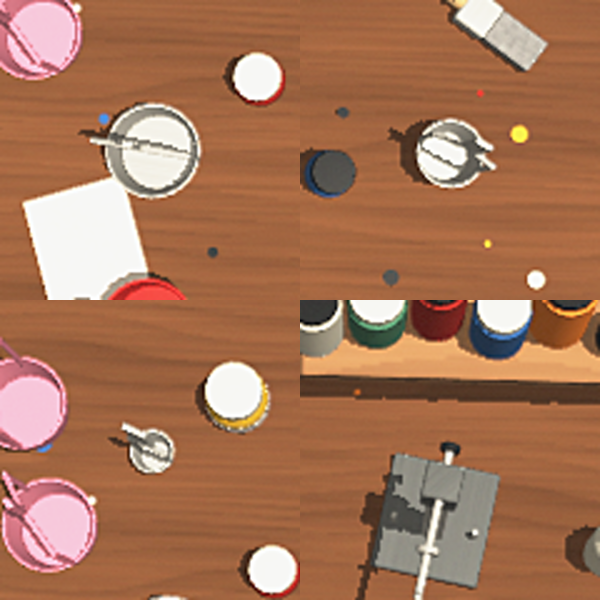

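```bash
cat > m.py <<'E'
from h import *
from scipy.optimize import least_squares
def ana(W2,ctr,R,rim,dia,lugz):
    out=[]
    for n,W in W2.items():
        P=W.reshape(-1,3); P=P[np.isfinite(P).all(1)]
        P=P[(np.hypot(P[:,0]-ctr[0],P[:,1]-ctr[1])<R)&(P[:,2]>0.012)]
        r=P[abs(P[:,2]-rim)<0.005]
        f=least_squares(lambda x:np.hypot(r[:,0]-x[0],r[:,1]-x[1])-(dia/2-.0015),ctr,loss='soft_l1',f_scale=.002).x
        b=P[P[:,2]>rim+0.012]; l=b[b[:,2]>lugz-0.02]
        m=b[:,:2].mean(0); ev,V=np.linalg.eigh(np.cov((b[:,:2]-m).T)); a=np.degrees(np.arctan2(V[1,1],V[0,1]))%180
        print(n,"rim ctr",np.round(f,4),"n",len(r),"bail mean",np.round(m,4),"yaw of bail line",round(a,1),"std",np.round(np.sqrt(ev),4),len(b),"lug mean",np.round(l.mean(0),4),len(l),"top",np.round(P[:,2].max(),4))
if __name__=="__main__":
    W2={n:np.load(f"pics/W{n}.npy") for n in("scene","top")}
    for nm,c,R,rim,d,lz in [("L",(.41,.26),.075,.046,.1,.197),("M",(.475,-.285),.06,.036,.074,.161),("S",(.617,.3),.04,.03,.048,.135)]:
        print(nm); ana(W2,c,R,rim,d,lz)
    for n,W in W2.items():
        P=W.reshape(-1,3); P=P[np.isfinite(P).all(1)]
        S=P[(P[:,0]>.5)&(P[:,0]<.82)&(abs(P[:,1])<.1)]
        rod=S[(S[:,2]>.17)&(S[:,0]<.69)]
        f=S[(abs(S[:,2]-.012)<.004)&(S[:,0]>.6)]
        rect=cv2.minAreaRect(f[:,:2].astype(np.float32)*1000)
        print(n,"foot",rect,len(f)); 
        k=np.polyfit(rod[:,0],rod[:,1],1); print("rod n",len(rod),"yaw",np.degrees(np.arctan(k[0])), "y at .65",np.polyval(k,.65),"x range",rod[:,0].min(),rod[:,0].max())
        for r in rod[np.argsort(rod[:,0])]: print(np.round(r,4).tolist(),end=' ')
        t=S[(S[:,2]>.19)]; print("\n top block",t[t[:,0]>.69].mean(0))
E
python3 m.py
```

```text
L
scene rim ctr [0.4145 0.2594] n 207 bail mean [0.4147 0.2574] yaw of bail line 81.8 std [0.0021 0.0326] 247 lug mean [0.4148 0.2589 0.1893] 39 top 0.1998
top rim ctr [0.4141 0.2608] n 146 bail mean [0.4133 0.2553] yaw of bail line 82.2 std [0.0017 0.0298] 107 lug mean [0.4137 0.2598 0.1931] 15 top 0.2002
M
scene rim ctr [ 0.4743 -0.2834] n 160 bail mean [ 0.4752 -0.2844] yaw of bail line 61.5 std [0.0018 0.0195] 281 lug mean [ 0.475  -0.2845  0.1549] 73 top 0.1651
top rim ctr [ 0.4735 -0.2823] n 89 bail mean [ 0.4736 -0.2804] yaw of bail line 60.6 std [0.0018 0.0202] 125 lug mean [ 0.4736 -0.2815  0.1558] 31 top 0.1636
S
scene rim ctr [0.621  0.2864] n 95 bail mean [0.622  0.2851] yaw of bail line 65.8 std [0.002  0.0112] 239 lug mean [0.622  0.2861 0.1287] 81 top 0.1398
top rim ctr [0.6212 0.2882] n 56 bail mean [0.6187 0.2851] yaw of bail line 69.1 std [0.0018 0.0115] 81 lug mean [0.6206 0.2884 0.1316] 35 top 0.1393
scene foot ((704.3998413085938, 6.099113464355469), (164.02700805664062, 185.1737518310547), 2.0958425998687744) 2211
rod n 338 yaw -13.876912426353208 y at .65 0.002
[... 15057 characters left out ...]
 -0.0143, 0.1975] [0.6861, -0.012, 0.1964] [0.6867, -0.0169, 0.1946] [0.6871, 0.0024, 0.1999] [0.6872, 0.0142, 0.1986] [0.6874, 0.0071, 0.1985] [0.6874, -0.0023, 0.1992] [0.6875, -0.0047, 0.1991] [0.6876, 0.0118, 0.1972] [0.688, 0.0046, 0.1964] [0.6884, -0.0001, 0.1955] [0.6884, -0.0143, 0.1969] [0.6884, -0.0096, 0.1964] [0.6885, -0.0072, 0.196] [0.6887, 0.0093, 0.1937] [0.689, -0.0168, 0.1952] [0.6894, 0.0143, 0.1993] [0.6894, 0.0072, 0.1999] [0.6895, -0.0069, 0.2011] [0.6895, -0.0122, 0.1929] [0.6895, 0.0096, 0.1993] [0.6895, 0.0166, 0.1986] [0.6897, 0.0119, 0.1983] [0.6899, 0.0024, 0.1986] [0.6899, 0.0001, 0.1987] [0.6899, -0.0046, 0.1991] 
 top block [ 0.70174894 -0.00195542  0.19615389]
```

```bash
python3 - <<'E'
from h import *
for n in ("scene","top"):
    W=np.load(f"pics/W{n}.npy"); P=W.reshape(-1,3); P=P[np.isfinite(P).all(1)]
    S=P[(P[:,0]>.55)&(P[:,0]<.82)&(abs(P[:,1])<.1)]
    r=S[(S[:,2]>.175)&(abs(S[:,1]-(.0095-.194*(S[:,0]-.631)))<.007)]
    a=r[((r[:,0]>.594)&(r[:,0]<.622))|((r[:,0]>.640)&(r[:,0]<.672))]
    k=np.polyfit(a[:,0],a[:,1],1); print(n,"yaw",np.degrees(np.arctan(k[0])),"y(.628)",np.polyval(k,.628), "z pct",np.percentile(a[:,2],[5,50,80,95]))
    th=np.arctan(k[0]); ux=np.array([np.cos(th),np.sin(th)]); uy=np.array([-ux[1],ux[0]])
    o=np.array([.628,np.polyval(k,.628)])
    s=(S[:,:2]-o)@ux; l=(S[:,:2]-o)@uy
    c=S[(S[:,2]>.175)&(abs(l)<.013)&(abs(l)>.0055)&(abs(s)<.02)]; sc=(c[:,:2]-o)@ux
    print("collar s",np.percentile(sc,[3,10,50,90,97]),"mean l",l[(S[:,2]>.175)&(abs(s)<.02)&(abs(l)<.014)].mean())
    t=S[(S[:,2]>.175)&(abs(l)<.008)]; st=(t[:,:2]-o)@ux; print("tip s min",st.min(),"block start",np.percentile(((S[(S[:,2]>.175)&(abs(l)>.009)&(s>.03)][:,:2]-o)@ux),3))
for nm,p in dict(red=(237,325),jarred=(280,226),jary=(265,157),pink1=(180,160),pink2=(190,207),bottle=(412,163),blue=(394,246)).items():
    print(nm,np.round(np.load("pics/Wtop.npy")[p[1],p[0]],3))
E
```

```text
scene yaw -10.801092222223952 y(.628) 0.009231675301577216 z pct [0.19018982 0.19416009 0.19550873 0.19707172]
collar s [-0.00289285 -0.00112917  0.00229852  0.00407836  0.00501613] mean l -0.00019705533594436007
tip s min -0.04891908476014514 block start 0.051288564800302375
top yaw -10.922561862324425 y(.628) 0.011464375034000523 z pct [0.18786058 0.19181893 0.19386244 0.19527351]
collar s [-1.75301957e-03 -1.54859387e-03  5.84097498e-05  2.99255651e-03
  3.83849621e-03] mean l 3.78142601637747e-06
tip s min -0.049577254208557936 block start 0.049772954924610285
red [0.227 0.262 0.003]
jarred [0.493 0.151 0.052]
jary [0.674 0.196 0.065]
pink1 [0.673 0.436 0.004]
pink2 [0.544 0.403 0.004]
bottle [ 0.662 -0.188  0.09 ]
blue [ 0.449 -0.151  0.045]
```

Emit:
move_arm(increments="1 5 -15 30 0 0 0.035; 1 15 -35 18 0 0 0.035; 1 20 -50 0 0 0 0.035; 1 22 -58 0 0 0 0.035; 1 22 -58 0 0 0 0.035; 1 22 -58 0 0 0 0.035; 1 19 -50 0 0 0 0.035; 1 12 -31 0 0 0 0.035", newtons=40)

```text
t: 1.1
eef_pos: [0.4152, 0.2571, 0.251]
tool_rot: [-0.0, 0.073, 0.997, -0.0]
contact_force: [0.3, 0.5, 0.6]
gripper_width: 0.996
```

```bash
cat > w.py <<'E'
from h import *
import sys
o=bot.get_obs(); p,d=vision.read_camera("wrist"); n=sys.argv[1]
cv2.imwrite(f"pics/{n}.png",p[:,:,::-1]); np.save(f"pics/{n}.npy",d)
q=o['tool_rot']; print(o['t'],np.round(o['eef_pos'],4),"jaw",np.degrees(2*np.arctan2(q[2],q[1]))-90,np.round(o['contact_force'],2),np.round(o['joint_vel'],3))
c=vision.calibration("wrist"); H=np.array(c['hand_eye'])
v,u=np.mgrid[0:480,0:640]; x=(u-c['cx'])/c['fx'];y=(v-c['cy'])/c['fy']; r=np.hypot(x,y); s=np.where(r>1e-9,np.tan(np.minimum(r,1.4))/np.maximum(r,1e-9),1)
C=np.stack([x*s*d,y*s*d,d],-1); T=C@H[:3,:3].T+H[:3,3]
from scipy.spatial.transform import Rotation as Ro
W=Ro.from_quat([q[1],q[2],q[3],q[0]]).apply(T.reshape(-1,3)).reshape(T.shape)+o['eef_pos']; W[(d<=0)|(r>1.35)]=np.nan
np.save(f"pics/W{n}.npy",W)
E
python3 w.py w1; python3 - <<'E'
from h import *
W=np.load("pics/Ww1.npy").reshape(-1,3);W=W[np.isfinite(W).all(1)]
P=W[(np.hypot(W[:,0]-.414,W[:,1]-.26)<.06)&(W[:,2]>.012)]
l=P[(P[:,2]>.15)&(P[:,2]<.205)]; print(len(P),len(l),l.mean(0),l.min(0),l.max(0)); b=P[(P[:,2]>.06)&(P[:,2]<.205)]
m=b[:,:2].mean(0); ev,V=np.linalg.eigh(np.cov((b[:,:2]-m).T));print(m,np.degrees(np.arctan2(V[1,1],V[0,1]))%180)
t=P[(P[:,2]>.19)&(P[:,2]<.205)];print("top",len(t),t.mean(0),t.min(0),t.max(0))
E
```

```text
1.1 [0.4152 0.2571 0.251 ] jaw 81.6437937334203 [0.31 0.48 0.57] [ 0.326 -0.097  0.147  0.115 -0.02  -0.022  0.785]
54664 361 [0.41198097 0.2601011  0.18316403] [0.40957265 0.25505347 0.15118194] [0.41719606 0.26500488 0.1980572 ]
[0.41260604 0.26021219] 82.14262570887308
top 170 [0.41315515 0.2599693  0.1957986 ] [0.41021052 0.25505347 0.19003058] [0.41719606 0.26468903 0.1980572 ]
```

View pics/w1.png

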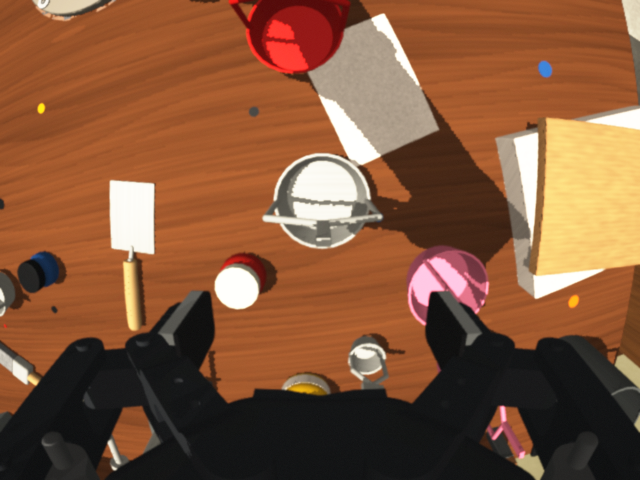

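Emit:
move_arm(increments="0.7 -1 0 0 0 0 0; 0.6 0 0 -20 0 0 0; 0.6 0 0 -22 0 0 0; 0.6 0 0 -20 0 0 0; 0.6 0 0 -15 0 0 0; 0.6 0 0 -8 0 0 0; 0.6 0 0 -3 0 0 0; 0.6 0 0 0 0 0 0", newtons=40)

```text
t: 2.15
eef_pos: [0.4138, 0.2605, 0.1635]
tool_rot: [0.0, 0.072, 0.997, 0.0]
contact_force: [-0.9, 0.0, 0.6]
gripper_width: 0.601
```

```bash
python3 w.py w2
```

```text
2.15 [0.4138 0.2605 0.1635] jaw 81.7626723323664 [-0.9   0.03  0.55] [ 0.002 -0.007  0.002 -0.005 -0.001  0.003  0.001]
```

View pics/w2.png

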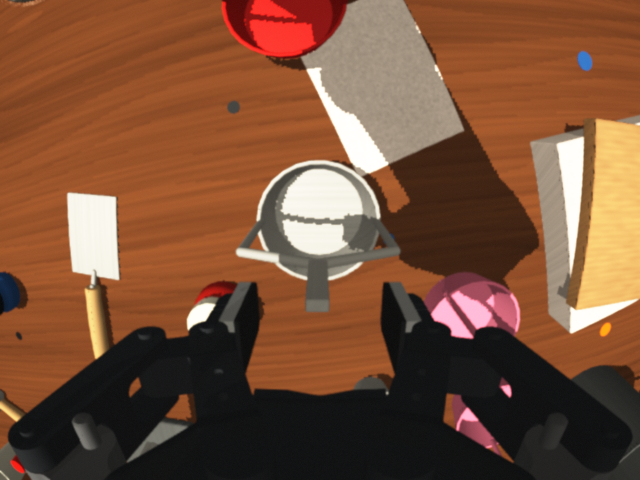

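Emit:
move_arm(increments="0 0 0 0 0 0 0; 0 0 0 0 0 0 0; 0 0 0 0 0 0 0; 0 0 0 0 0 0 0; 0 0 0 0 0 0 0; 0 0 0 3 0 0 0; 0 0 0 12 0 0 0; 0 0 0 25 0 0 0", newtons=60)

```text
t: 3.2
eef_pos: [0.4125, 0.2597, 0.2028]
tool_rot: [-0.001, 0.072, 0.997, -0.001]
contact_force: [-0.1, -0.3, -4.1]
gripper_width: 0.062
```

Emit:
move_arm(increments="0 2 -4 20 0 0 0; 0 12 -20 15 0 0 -0.01; 0 24 -38 5 0 0 -0.01; 0 28 -44 0 0 0 -0.01; 0 28 -44 0 0 0 -0.01; 0 26 -41 0 0 0 -0.006; 0 19 -31 0 0 0 0; 0 10 -15 0 0 0 0")

```text
t: 4.2
eef_pos: [0.563, 0.0212, 0.2433]
tool_rot: [-0.0, 0.096, 0.995, -0.0]
contact_force: [-0.4, -0.7, -5.9]
gripper_width: 0.063
```

```bash
python3 w.py w3; python3 - <<'E'
from h import *
for n in ("top","scene"):
    p,d=vision.read_camera(n); cv2.imwrite(f"pics/{n}1.png",p[:,:,::-1]); np.save(f"pics/{n}1.npy",d)
a=cv2.imread("pics/top1.png")[80:320,160:480]; b=cv2.imread("pics/scene1.png")[120:360,200:520]
cv2.imwrite("pics/j1.png",np.hstack([a,b])); print(bot.get_obs()['eef_pos'])
E
```

```text
4.2 [0.563  0.0212 0.2433] jaw 78.9725890886493 [-0.36 -0.69 -5.87] [ 0.183  0.129  0.037 -0.148 -0.078  0.041  0.277]
[0.56216852 0.02358906 0.24299348]
```

View pics/w3.png

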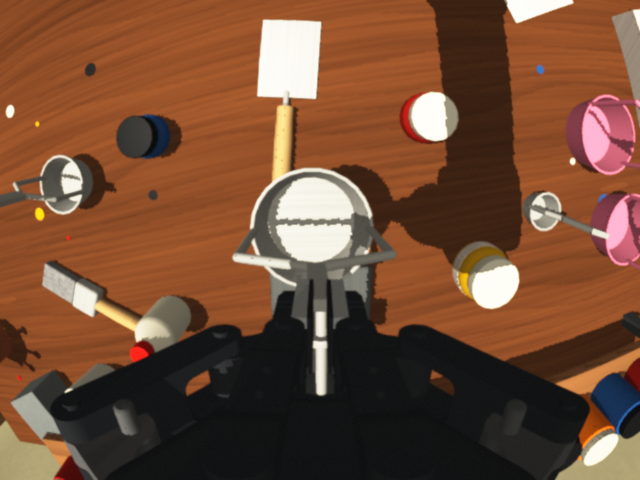

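View pics/j1.png

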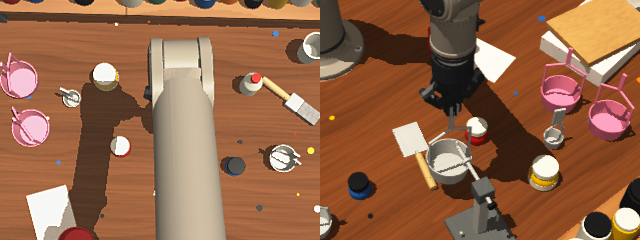

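Emit:
move_arm(increments="0 6 -1 0 0 0 0; 0 12 -3 0 0 0 0; 0 12 -2 0 0 0 0; 0 10 -2 0 0 0 0; 0 6 -1 -4 0 0 0; 0 0 0 -10 0 0 0; 0 0 0 -6 0 0 0; 0 0 0 -3 0 0 0")

```text
t: 5.35
eef_pos: [0.6076, 0.0144, 0.2193]
tool_rot: [-0.001, 0.095, 0.996, -0.0]
contact_force: [-1.3, 1.0, -5.2]
gripper_width: 0.063
```

```bash
cat > st.py <<'E'
from h import *
import time
o=bot.get_obs();q=o['tool_rot'];p=o['eef_pos'];u=np.array([.9821,-.1884]);n=np.array([.1884,.9821]);F=np.array([.6268,.0106])
print("t",round(o['t'],2),"pos",np.round(p,4),"jaw",round(np.degrees(2*np.arctan2(q[2],q[1]))-90,2),"s(out) mm",np.round(-(p[:2]-F)@u*1000,2),"lat",np.round((p[:2]-F)@n*1000,2),"F along rod",np.round(o['contact_force'][:2]@u,2),"lat",np.round(o['contact_force'][:2]@n,2),"z",np.round(o['contact_force'][2],2),"tq",np.round(o['torque'],3),"v",np.abs(o['joint_vel']).max().round(3),"w",round(float(o['gripper_width']),3))
E
python3 st.py
```

```text
t 5.35 pos [0.6076 0.0144 0.2193] jaw 79.13 s(out) mm 19.61 lat 0.16 F along rod -1.48 lat 0.69 z -5.23 tq [-0.027  0.214  0.029] v 0.043 w 0.063
```

Emit:
move_arm(increments="0 0 0 -0.5 0 0 0; 0 0 0 -0.5 0 0 0; 0 0 0 -0.5 0 0 0; 0 0 0 -0.5 0 0 0; 0 0 0 0 0 0 0; 0 0 0 0 0 0 0; 0 0 0 0 0 0 0; 0 0 0 0 0 0 0")

```text
t: 6.35
eef_pos: [0.6087, 0.0143, 0.2183]
tool_rot: [0.0, 0.095, 0.995, 0.0]
contact_force: [0.5, -0.4, -4.5]
gripper_width: 0.057
```

```bash
python3 st.py
```

```text
t 6.35 pos [0.6087 0.0143 0.2183] jaw 79.12 s(out) mm 18.49 lat 0.23 F along rod 0.53 lat -0.35 z -4.55 tq [-0.055 -0.058 -0.053] v 0.002 w 0.057
```

Emit:
move_arm(increments="0 0 0 -0.5 0 0 0; 0 0 0 -0.5 0 0 0; 0 0 0 -0.5 0 0 0; 0 0 0 -0.5 0 0 0; 0 0 0 0 0 0 0; 0 0 0 0 0 0 0; 0 0 0 0 0 0 0; 0 0 0 0 0 0 0")

```text
t: 7.35
eef_pos: [0.6087, 0.0143, 0.2163]
tool_rot: [0.0, 0.095, 0.995, 0.0]
contact_force: [0.6, -1.0, -3.9]
gripper_width: 0.059
```

```bash
python3 st.py
```

```text
t 7.35 pos [0.6087 0.0143 0.2163] jaw 79.12 s(out) mm 18.44 lat 0.21 F along rod 0.76 lat -0.89 z -3.94 tq [-0.063 -0.09   0.011] v 0.001 w 0.059
```

Now 1 mm at a time.

Emit:
move_arm(increments="0 0 0 -0.25 0 0 0; 0 0 0 -0.25 0 0 0; 0 0 0 -0.25 0 0 0; 0 0 0 -0.25 0 0 0; 0 0 0 -0.25 0 0 0; 0 0 0 0 0 0 0; 0 0 0 0 0 0 0; 0 0 0 0 0 0 0")

```text
t: 8.35
eef_pos: [0.6089, 0.0144, 0.2154]
tool_rot: [0.0, 0.095, 0.996, 0.0]
contact_force: [-0.3, 0.2, 3.9]
gripper_width: 0.064
```

```bash
python3 st.py
```

```text
t 8.35 pos [0.6089 0.0144 0.2154] jaw 79.13 s(out) mm 18.25 lat 0.35 F along rod -0.34 lat 0.15 z 3.87 tq [ 0.023 -0.03   0.015] v 0.002 w 0.064
```

Emit:
move_arm(increments="0 0 0 0.5 0 0 0; 0 2 -0.4 0 0 0 0; 0 2 -0.4 0 0 0 0; 0 2 -0.4 0 0 0 0; 0 2 -0.4 0 0 0 0; 0 2 -0.4 0 0 0 0; 0 1 -0.2 0 0 0 0; 0 0 0 0 0 0 0")

```text
t: 9.35
eef_pos: [0.6191, 0.0119, 0.215]
tool_rot: [-0.001, 0.095, 0.995, -0.0]
contact_force: [-2.4, 0.4, -0.4]
gripper_width: 0.059
```

```bash
python3 st.py
```

```text
t 9.35 pos [0.6191 0.0119 0.215 ] jaw 79.11 s(out) mm 7.8 lat -0.12 F along rod -2.44 lat -0.1 z -0.42 tq [0.027 0.612 0.009] v 0.006 w 0.059
```

Emit:
move_arm(increments="0 0 0 0.2 0 0 0; 0 0 0 0 0 0 0; 0 0.5 -0.1 0 0 0 0; 0 0.5 -0.1 0 0 0 0; 0 0.5 -0.1 0 0 0 0; 0 0.5 -0.1 0 0 0 0; 0 0 0 0 0 0 0; 0 0 0 0 0 0 0")

```text
t: 10.35
eef_pos: [0.6215, 0.0117, 0.2156]
tool_rot: [-0.0, 0.095, 0.995, -0.0]
contact_force: [-2.6, -0.0, -2.0]
gripper_width: 0.058
```

```bash
python3 st.py
```

```text
t 10.35 pos [0.6215 0.0117 0.2156] jaw 79.12 s(out) mm 5.37 lat 0.07 F along rod -2.51 lat -0.51 z -1.95 tq [-0.034  0.349 -0.005] v 0.001 w 0.058
```

Emit:
move_arm(increments="0 0 0 0 0 0 0; 0 0.3 0 0 0 0 0; 0 0.3 -0.1 0 0 0 0; 0 0.2 0 0 0 0 0; 0 0.2 -0.1 0 0 0 0; 0 0 0 0 0 0 0; 0 0 0 0 0 0 0; 0 0 0 0 0 0 0")

```text
t: 11.35
eef_pos: [0.6226, 0.0115, 0.2157]
tool_rot: [0.0, 0.095, 0.996, 0.0]
contact_force: [-1.3, -0.6, -3.4]
gripper_width: 0.057
```

```bash
python3 st.py
```

```text
t 11.35 pos [0.6226 0.0115 0.2157] jaw 79.13 s(out) mm 4.32 lat 0.12 F along rod -1.16 lat -0.88 z -3.37 tq [-0.033  0.252 -0.039] v 0.001 w 0.057
```

Emit:
move_arm(increments="0 0.4 -0.1 0 0 0 0; 0 0.4 -0.1 0 0 0 0; 0 0.4 -0.1 0 0 0 0; 0 0.3 0 0 0 0 0; 0 0 0 0 0 0 0; 0 0 0 0 0 0 0; 0 0 0 0 0 0 0; 0 0 0 0 0 0 0")

```text
t: 12.35
eef_pos: [0.6241, 0.0112, 0.2157]
tool_rot: [0.0, 0.095, 0.995, 0.0]
contact_force: [-0.7, 0.4, -2.6]
gripper_width: 0.064
```

```bash
python3 st.py
```

```text
t 12.35 pos [0.6241 0.0112 0.2157] jaw 79.12 s(out) mm 2.77 lat 0.08 F along rod -0.77 lat 0.31 z -2.61 tq [-0.079  0.298  0.022] v 0.002 w 0.064
```

Emit:
move_arm(increments="0 0.4 -0.1 0 0 0 0; 0 0.4 -0.1 0 0 0 0; 0 0.4 -0.1 0 0 0 0; 0 0.3 0 0 0 0 0; 0 0 0 0 0 0 0; 0 0 0 0 0 0 0; 0 0 0 0 0 0 0; 0 0 0 0 0 0 0")

```text
t: 13.35
eef_pos: [0.6256, 0.0109, 0.2157]
tool_rot: [-0.0, 0.095, 0.995, 0.0]
contact_force: [-1.4, -0.1, -2.9]
gripper_width: 0.063
```

```bash
python3 st.py; python3 - <<'E'
from h import *
p,d=vision.read_camera("scene"); cv2.imwrite("pics/scene2.png",p[:,:,::-1]); np.save("pics/scene2.npy",d)
cv2.imwrite("pics/sc2.png",cv2.resize(p[220:370,270:440,::-1],None,fx=4,fy=4,interpolation=cv2.INTER_CUBIC))
E
```

```text
t 13.35 pos [0.6256 0.0109 0.2157] jaw 79.12 s(out) mm 1.27 lat 0.06 F along rod -1.38 lat -0.35 z -2.92 tq [-0.018  0.343  0.001] v 0.001 w 0.063
```

View pics/sc2.png

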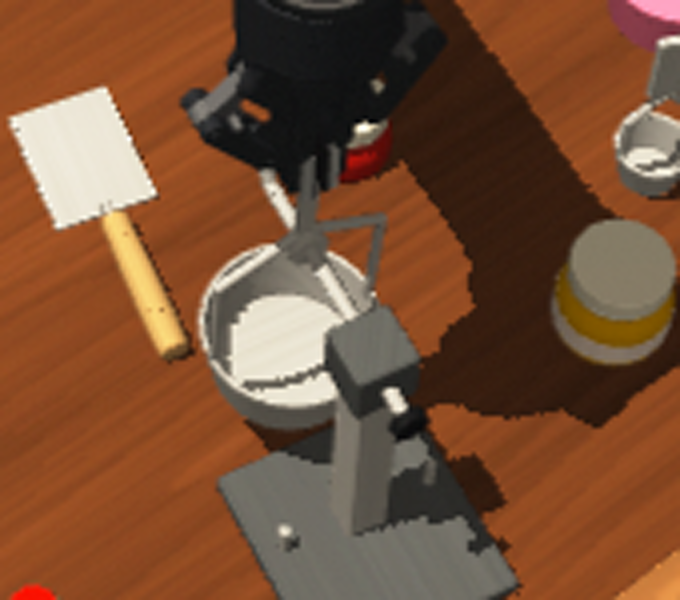

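Emit:
move_arm(increments="0 0.4 -0.1 0 0 0 0; 0 0.3 -0.1 0 0 0 0; 0 0.3 0 0 0 0 0; 0 0 0 0 0 0 0; 0 0 0 0 0 0 0; 0 0 0 0 0 0 0; 0 0 0 0 0 0 0; 0 0 0 0 0 0 0")

```text
t: 14.4
eef_pos: [0.6265, 0.0107, 0.2156]
tool_rot: [-0.0, 0.095, 0.995, 0.0]
contact_force: [-2.1, 0.1, -3.3]
gripper_width: 0.058
```

```bash
python3 st.py
```

```text
t 14.4 pos [0.6265 0.0107 0.2156] jaw 79.12 s(out) mm 0.27 lat 0.06 F along rod -2.09 lat -0.28 z -3.28 tq [ 0.011  0.467 -0.033] v 0.001 w 0.058
```

```bash
python3 - <<'E'
from h import *
u=np.array([.9821,-.1884]);n=np.array([.1884,.9821]);F=np.array([.6268,.0106])
p,d=vision.read_camera("scene"); cv2.imwrite("pics/scene3.png",p[:,:,::-1]);np.save("pics/scene3.npy",d)
from scipy.optimize import least_squares
for k,d in (("s1",np.load("pics/scene1.npy")),("s2",np.load("pics/scene2.npy")),("s3",d)):
    W=cloud("scene",d).reshape(-1,3);W=W[np.isfinite(W).all(1)]
    c0=[.6268,.0106] if k!="s1" else [.5622,.0236]; z0={"s1":.2430,"s2":.2157,"s3":.2156}[k]-.0215-.142
    P=W[(np.hypot(W[:,0]-c0[0],W[:,1]-c0[1])<.07)]
    # bottom interior plane tilt
    r=P[(abs(P[:,2]-(z0+.046))<.006)]
    f=least_squares(lambda x:np.hypot(r[:,0]-x[0],r[:,1]-x[1])-.0485,c0,loss='soft_l1',f_scale=.002).x
    b=P[(np.hypot(P[:,0]-f[0],P[:,1]-f[1])<.034)&(abs(P[:,2]-z0-.003)<.012)]
    A=np.c_[(b[:,:2]-f)@u,(b[:,:2]-f)@n,np.ones(len(b))]; s=least_squares(lambda x:A@x-b[:,2],[0,0,z0],loss='soft_l1',f_scale=.002).x
    l=P[(P[:,2]>z0+.1485)&(P[:,2]<z0+.168)&(np.abs((P[:,:2]-c0)@n)<.012)]
    print(k,"rim s(out)",-(f-F)@u*1000,"lat",(f-F)@n*1000,"floor tilt deg along rod",np.degrees(s[0]),"lat",np.degrees(s[1]),"floor z",s[2],"exp",z0+.003,len(b))
E
python3 st.py
```

```text
s1 rim s(out) 61.719177814688834 lat -9.180889064901605 floor tilt deg along rod 1.2227373828377397 lat -3.63209807909904 floor z 0.08500034944192546 exp 0.08250000000000002 472
s2 rim s(out) 9.395884880221336 lat -1.6378994889335081 floor tilt deg along rod -3.202922274644699 lat -1.9608321107287434 floor z 0.057337936100577684 exp 0.05520000000000003 482
s3 rim s(out) 10.892964852765346 lat -1.5796581612291403 floor tilt deg along rod -5.285106260232622 lat -0.7409346710444779 floor z 0.05726227624026067 exp 0.05510000000000004 491
t 14.45 pos [0.6266 0.0107 0.2156] jaw 79.12 s(out) mm 0.25 lat 0.03 F along rod -2.49 lat 0.28 z -2.62 tq [-0.08   0.424  0.013] v 0.001 w 0.062
```

Emit:
move_arm(increments="0 0 0 -0.3 0 0 0; 0 0 0 0 0 0 0; 0.1 0 0 0 0 0 0; 0.12 0 0 0 0 0 0; 0.2 0 0 0 0 0 0; 0.5 0 0 0 0 0 0; 0.6 0 0 3 0 0 0; 0.6 0 0 20 0 0 0", newtons=20)

```text
t: 15.45
eef_pos: [0.6257, 0.0108, 0.2376]
tool_rot: [-0.001, 0.095, 0.996, -0.0]
contact_force: [-0.1, -0.3, 0.4]
gripper_width: 0.597
```

Emit:
move_arm(increments="0.6 -10 -20 40 0 0 -0.04; 0.6 -23 -45 20 0 0 -0.055; 0.6 -25 -48 0 0 0 -0.055; 0.6 -25 -48 0 0 0 -0.055; 0.6 -25 -48 -10 0 0 -0.055; 0.6 -22 -44 -25 0 0 -0.04; 0.6 -15 -30 -25 0 0 -0.01; 0.6 -7 -11 -17 0 0 0")

```text
t: 16.45
eef_pos: [0.4732, -0.2851, 0.2208]
tool_rot: [-0.0, 0.249, 0.969, -0.0]
contact_force: [0.2, 0.6, 0.6]
gripper_width: 0.601
```

```bash
python3 w.py w4; python3 st.py; python3 - <<'E'
from h import *
p,d=vision.read_camera("scene"); cv2.imwrite("pics/scene4.png",p[:,:,::-1]);np.save("pics/scene4.npy",d)
p2,d2=vision.read_camera("top"); cv2.imwrite("pics/top4.png",p2[:,:,::-1]);np.save("pics/top4.npy",d2)
a=cv2.resize(p[230:380,270:440,::-1],(400,353),interpolation=cv2.INTER_CUBIC);b=cv2.resize(p2[90:230,270:430,::-1],(400,353),interpolation=cv2.INTER_CUBIC)
cv2.imwrite("pics/j4.png",np.hstack([a,b]))
E
```

```text
16.45 [ 0.4732 -0.2851  0.2208] jaw 61.17899287965679 [0.18 0.55 0.56] [ 0.174  0.141 -0.032  0.156 -0.123 -0.28   0.274]
t 16.5 pos [ 0.4719 -0.2849  0.2188] jaw 61.19 s(out) mm 96.5 lat -319.35 F along rod -1.83 lat 0.34 z -1.23 tq [0.028 0.094 0.023] v 0.061 w 0.597
```

View pics/j4.png

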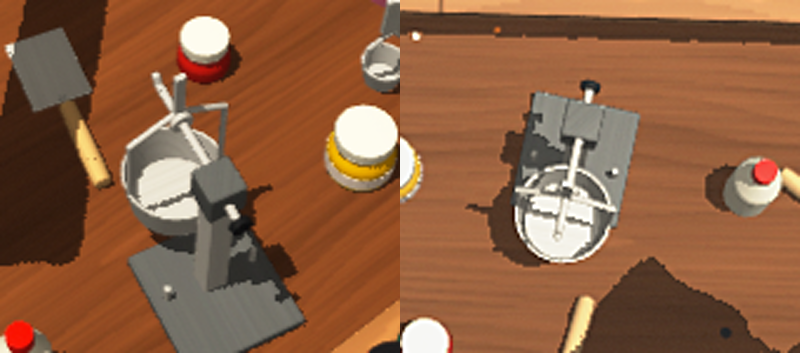

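View pics/w4.png

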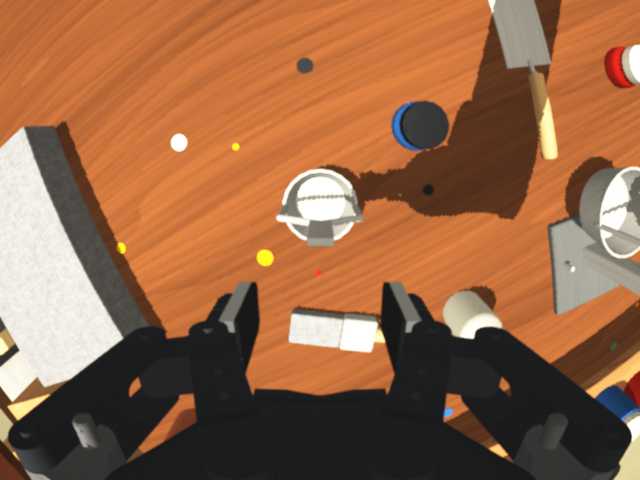

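```bash
cat > hung.py <<'E'
from h import *
import sys
from scipy.optimize import least_squares
u=np.array([.9821,-.1884]);n=np.array([.1884,.9821]);F=np.array([.6268,.0106])
def hung(tag,rim_z,rad,s0):
  for k in ("scene","top"):
    W=cloud(k,np.load(f"pics/{k}{tag}.npy")).reshape(-1,3);W=W[np.isfinite(W).all(1)]
    c0=F-u*s0
    P=W[(np.hypot(W[:,0]-c0[0],W[:,1]-c0[1])<rad+.02)]
    r=P[(abs(P[:,2]-rim_z)<.006)]
    f=least_squares(lambda x:np.hypot(r[:,0]-x[0],r[:,1]-x[1])-(rad-.0015),c0,loss='soft_l1',f_scale=.002).x
    print(k,"rim s(out)",(-(f-F)@u*1000).round(2),"lat",((f-F)@n*1000).round(2),len(r))
def lugs(tag,zlo,zhi):
  for k in ("scene","top"):
    W=cloud(k,np.load(f"pics/{k}{tag}.npy")).reshape(-1,3);W=W[np.isfinite(W).all(1)]
    s=-((W[:,:2]-F)@u)*1000;l=((W[:,:2]-F)@n)*1000
    m=(W[:,2]>zlo)&(W[:,2]<zhi)&(abs(l)<16)&(s>-12)&(s<30)
    print(k,"lug s pct",np.percentile(s[m],[3,25,50,75,97]).round(1),"lat",l[m].mean().round(1),m.sum(), "top z",W[m][:,2].max().round(4))
E
python3 - <<'E'
from hung import *
hung("4",.1945-.142+.046,.05,3); lugs("4",.215,.26)
W=np.load("pics/Ww4.npy").reshape(-1,3);W=W[np.isfinite(W).all(1)]
P=W[(np.hypot(W[:,0]-.474,W[:,1]+.283)<.05)&(W[:,2]>.012)]
t=P[(P[:,2]>.152)&(P[:,2]<.17)];print("medium lug top",len(t),t.mean(0),t.min(0),t.max(0))
E
```

```text
scene rim s(out) 3000.04 lat -0.0 0
top rim s(out) 3000.04 lat -0.0 0
scene lug s pct [-0.2  1.9  2.6  3.8  6.6] lat -0.7 66 top z 0.2535
top lug s pct [3.7 6.  7.9 8.6 8.8] lat 1.1 21 top z 0.2524
medium lug top 305 [ 0.47231688 -0.28393547  0.1593024 ] [ 0.46645688 -0.29277322  0.15202012] [ 0.47930665 -0.27575954  0.16198765]
```

Emit:
move_arm(increments="0.6 -1 0 -5 0 0 0; 0.6 0 0 -20 0 0 0; 0.6 0 0 -22 0 0 0; 0.6 0 0 -20 0 0 0; 0.6 0 0 -15 0 0 0; 0.6 0 0 -8 0 0 0; 0.6 0 0 -4 0 0 0; 0.6 0 0 0 0 0 0")

```text
t: 17.6
eef_pos: [0.4738, -0.2834, 0.1276]
tool_rot: [0.0, 0.247, 0.969, -0.0]
contact_force: [0.3, 0.0, -0.2]
gripper_width: 0.601
```

```bash
python3 st.py; python3 - <<'E'
from hung import *
hung("4",.1945-.142+.046,.05,.003)
E
```

```text
t 17.6 pos [ 0.4738 -0.2834  0.1276] jaw 61.36 s(out) mm 94.9 lat -317.53 F along rod 0.33 lat 0.11 z -0.23 tq [-0.03  -0.042  0.005] v 0.006 w 0.601
scene rim s(out) 2.16 lat -0.81 178
top rim s(out) 2.18 lat 0.88 140
```

Emit:
move_arm(increments="0 0 0 0 0 0 0; 0 0 0 0 0 0 0; 0 0 0 0 0 0 0; 0 0 0 0 0 0 0; 0 0 0 3 0 0 0; 0 0 0 20 0 0 0; 0 0 0 40 0 0 0; 0 0 0 40 0 0 0", newtons=100)

```text
t: 18.6
eef_pos: [0.4728, -0.2826, 0.2307]
tool_rot: [-0.001, 0.247, 0.969, 0.0]
contact_force: [0.4, -1.5, -2.9]
gripper_width: 0.122
```

```bash
python3 st.py
```

```text
t 18.6 pos [ 0.4728 -0.2826  0.2307] jaw 61.37 s(out) mm 96.01 lat -317.01 F along rod 0.67 lat -1.41 z -2.92 tq [ 0.011 -0.058 -0.005] v 0.664 w 0.122
```

Emit:
move_arm(increments="0 5 15 5 0 0 0.035; 0 10 36 5 0 0 0.045; 0 13 48 0 0 0 0.045; 0 14 50 0 0 0 0.045; 0 14 50 0 0 0 0.045; 0 13 48 0 0 0 0.045; 0 11 38 0 0 0 0.04; 0 6 22 0 0 0 0.01")

```text
t: 19.6
eef_pos: [0.5587, 0.0271, 0.2387]
tool_rot: [-0.001, 0.092, 0.996, 0.0]
contact_force: [0.3, 0.0, -2.1]
gripper_width: 0.117
```

```bash
python3 st.py;  python3 w.py w5
```

```text
t 19.6 pos [0.5587 0.0271 0.2387] jaw 79.39 s(out) mm 70.02 lat 3.41 F along rod 0.31 lat 0.09 z -2.05 tq [ 0.002  0.028 -0.004] v 0.227 w 0.117
19.6 [0.5587 0.0271 0.2387] jaw 79.39056845632925 [ 0.32  0.03 -2.05] [-0.179  0.08  -0.058 -0.119  0.012  0.036 -0.227]
```

View pics/w5.png

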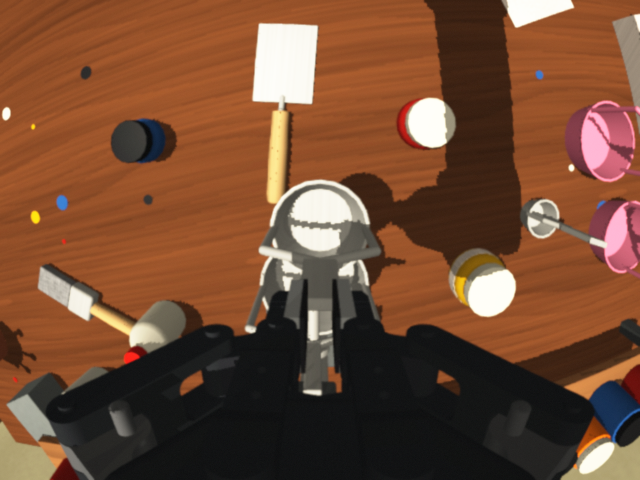

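Emit:
move_arm(increments="0 0 0 2 0 0 0; 0 6 -1 0 0 0 0; 0 12 -2.5 0 0 0 0; 0 12 -2.5 0 0 0 0; 0 11 -2 0 0 0 0; 0 8 -1.5 0 0 0 0; 0 4.5 -1 0 0 0 0; 0 0 0 0 0 0 0")

```text
t: 20.65
eef_pos: [0.6132, 0.0132, 0.2422]
tool_rot: [-0.0, 0.095, 0.995, -0.0]
contact_force: [-0.0, -0.2, -1.6]
gripper_width: 0.117
```

```bash
python3 st.py; cat > two.py <<'E'
from h import *
import sys
tag=sys.argv[1]
p,d=vision.read_camera("scene"); cv2.imwrite(f"pics/scene{tag}.png",p[:,:,::-1]);np.save(f"pics/scene{tag}.npy",d)
p2,d2=vision.read_camera("top"); np.save(f"pics/top{tag}.npy",d2)
a=cv2.resize(p[230:350,290:410,::-1],(400,400),interpolation=cv2.INTER_CUBIC);b=cv2.resize(p2[90:210,270:390,::-1],(400,400),interpolation=cv2.INTER_CUBIC)
cv2.imwrite(f"pics/j{tag}.png",np.hstack([a,b]))
E
python3 two.py 5
```

```text
t 20.65 pos [0.6132 0.0132 0.2422] jaw 79.12 s(out) mm 13.84 lat -0.06 F along rod -0.0 lat -0.17 z -1.55 tq [ 0.028  0.003 -0.007] v 0.013 w 0.117
```

View pics/j5.png

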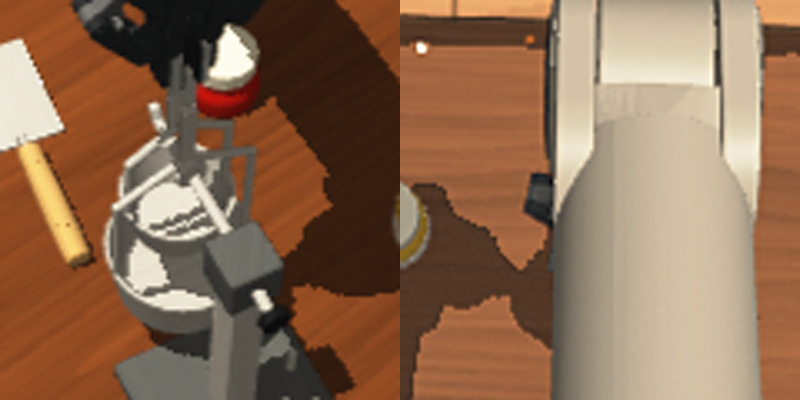

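```bash
python3 - <<'E'
from hung import *
hung("5",.1506,.037,.0138)
hung("5",.1945-.142+.046,.05,.003)
E
```

```text
scene rim s(out) 12.16 lat -1.3 153
top rim s(out) 13.8 lat -0.0 0
scene rim s(out) 3.87 lat -0.98 111
top rim s(out) 3.0 lat 0.0 0
```

Emit:
move_arm(increments="0 0 0 -2 0 0 0; 0 0 0 -4 0 0 0; 0 0 0 -5 0 0 0; 0 0 0 -5 0 0 0; 0 0 0 -4 0 0 0; 0 0 0 -2.5 0 0 0; 0 0 0 -1.5 0 0 0; 0 0 0 0 0 0 0")

```text
t: 21.75
eef_pos: [0.6131, 0.0132, 0.2183]
tool_rot: [-0.0, 0.095, 0.995, -0.0]
contact_force: [-0.1, -0.7, -2.6]
gripper_width: 0.121
```

```bash
python3 st.py
```

```text
t 21.75 pos [0.6131 0.0132 0.2183] jaw 79.12 s(out) mm 13.95 lat -0.06 F along rod -0.02 lat -0.68 z -2.65 tq [ 0.029 -0.012  0.019] v 0.004 w 0.121
```

Emit:
move_arm(increments="0 0 0 -0.5 0 0 0; 0 0 0 -0.5 0 0 0; 0 0 0 -0.5 0 0 0; 0 0 0 -0.3 0 0 0; 0 0 0 -0.2 0 0 0; 0 0 0 -0.2 0 0 0; 0 0 0 0 0 0 0; 0 0 0 0 0 0 0")

```text
t: 22.75
eef_pos: [0.6134, 0.0132, 0.2166]
tool_rot: [0.0, 0.095, 0.995, 0.0]
contact_force: [-0.1, -0.5, 3.3]
gripper_width: 0.12
```

```bash
python3 st.py
```

```text
t 22.75 pos [0.6134 0.0132 0.2166] jaw 79.12 s(out) mm 13.6 lat 0.03 F along rod -0.01 lat -0.5 z 3.29 tq [-0.026  0.119 -0.014] v 0.002 w 0.12
```

```bash
python3 two.py 6; python3 - <<'E'
from hung import *
hung("6",.1945-.106+.036,.037,.0138)
hung("6",.1945-.142+.046,.05,.003)
E
```

```text
scene rim s(out) 14.16 lat -1.2 129
top rim s(out) 13.8 lat -0.0 0
scene rim s(out) -20.34 lat 9.0 449
top rim s(out) 3.0 lat 0.0 0
```

View pics/j6.png

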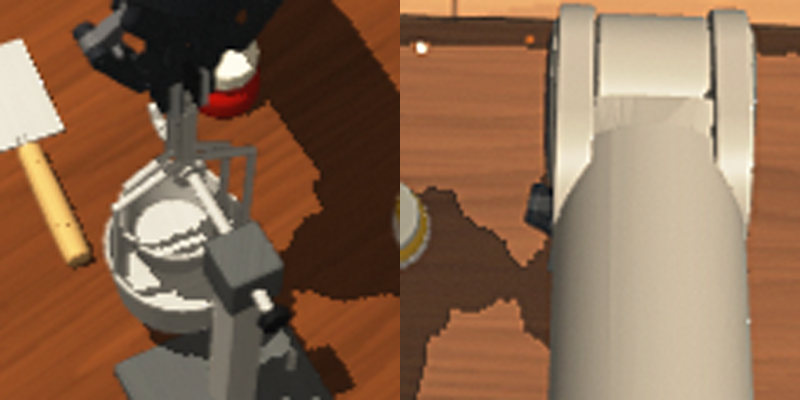

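Emit:
move_arm(increments="0 0 0 0.4 0 0 0; 0 0.5 -0.1 0 0 0 0; 0 0.5 -0.1 0 0 0 0; 0 0.5 -0.1 0 0 0 0; 0 0.5 -0.1 0 0 0 0; 0 0.5 -0.1 0 0 0 0; 0 0 0 0 0 0 0; 0 0 0 0 0 0 0")

```text
t: 23.85
eef_pos: [0.6155, 0.0127, 0.2165]
tool_rot: [-0.0, 0.095, 0.995, 0.0]
contact_force: [-0.8, 0.9, 2.7]
gripper_width: 0.116
```

```bash
python3 st.py
```

```text
t 23.85 pos [0.6155 0.0127 0.2165] jaw 79.12 s(out) mm 11.45 lat -0.03 F along rod -0.93 lat 0.7 z 2.67 tq [ 0.103  0.05  -0.031] v 0.001 w 0.116
```

Emit:
move_arm(increments="0 0 0 0.4 0 0 0; 0 0 0 0 0 0 0; 0 0.3 0 0 0 0 0; 0 0.3 -0.1 0 0 0 0; 0 0.3 -0.1 0 0 0 0; 0 0.3 0 0 0 0 0; 0 0 0 0 0 0 0; 0 0 0 0 0 0 0")

```text
t: 24.85
eef_pos: [0.6166, 0.0124, 0.2168]
tool_rot: [-0.0, 0.095, 0.995, -0.0]
contact_force: [-0.9, -0.2, -0.4]
gripper_width: 0.118
```

```bash
python3 st.py
```

```text
t 24.85 pos [0.6166 0.0124 0.2168] jaw 79.12 s(out) mm 10.35 lat -0.15 F along rod -0.79 lat -0.39 z -0.38 tq [-0.038  0.245 -0.028] v 0.001 w 0.118
```

Emit:
move_arm(increments="0 0 0 0.1 0 0 0; 0 0.3 0 0 0 0 0; 0 0.3 -0.1 0 0 0 0; 0 0.3 -0.1 0 0 0 0; 0 0.3 0 0 0 0 0; 0 0 0 0 0 0 0; 0 0 0 0 0 0 0; 0 0 0 0 0 0 0")

```text
t: 25.85
eef_pos: [0.6179, 0.0123, 0.217]
tool_rot: [-0.0, 0.095, 0.995, 0.0]
contact_force: [-0.0, -0.3, -0.9]
gripper_width: 0.118
```

```bash
python3 st.py
```

```text
t 25.85 pos [0.6179 0.0123 0.217 ] jaw 79.12 s(out) mm 9.02 lat 0.02 F along rod 0.03 lat -0.31 z -0.88 tq [-0.022  0.191  0.021] v 0.001 w 0.118
```

Emit:
move_arm(increments="0 0.4 -0.1 0 0 0 0; 0 0.3 -0.1 0 0 0 0; 0 0.3 0 0 0 0 0; 0 0.2 0 0 0 0 0; 0 0 0 0 0 0 0; 0 0 0 0 0 0 0; 0 0 0 0 0 0 0; 0 0 0 0 0 0 0")

```text
t: 26.85
eef_pos: [0.6192, 0.0121, 0.2171]
tool_rot: [-0.0, 0.095, 0.995, 0.0]
contact_force: [-1.6, 0.0, -1.3]
gripper_width: 0.121
```

```bash
python3 st.py; python3 two.py 7; python3 - <<'E'
from hung import *
hung("7",.1945-.106+.036,.037,.009)
E
```

```text
t 26.85 pos [0.6192 0.0121 0.2171] jaw 79.12 s(out) mm 7.79 lat 0.03 F along rod -1.58 lat -0.27 z -1.34 tq [ 0.01   0.208 -0.045] v 0.002 w 0.121
scene rim s(out) 13.8 lat -1.37 138
top rim s(out) 9.0 lat 0.0 0
```

View pics/j7.png

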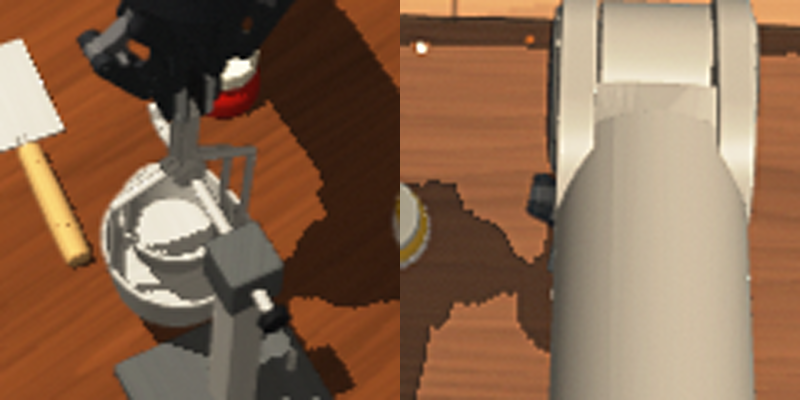

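Emit:
move_arm(increments="0 0 0 -0.3 0 0 0; 0 0 0 0 0 0 0; 0.14 0 0 0 0 0 0; 0.17 0 0 0 0 0 0; 0.25 0 0 0 0 0 0; 0.5 0 0 0 0 0 0; 0.7 0 0 0 0 0 0; 0.7 0 0 0 0 0 0", newtons=20)

```text
t: 27.95
eef_pos: [0.6193, 0.0121, 0.2169]
tool_rot: [0.0, 0.095, 0.996, 0.0]
contact_force: [-0.3, 0.5, -0.3]
gripper_width: 0.697
```

```bash
python3 st.py; python3 two.py 8; python3 w.py w8; python3 - <<'E'
from hung import *
hung("8",.1945-.106+.036,.037,.009)
lugs("8",.215,.248)
E
```

```text
t 27.95 pos [0.6193 0.0121 0.2169] jaw 79.13 s(out) mm 7.65 lat 0.08 F along rod -0.36 lat 0.4 z -0.33 tq [ 0.011 -0.008 -0.051] v 0.001 w 0.697
28.05 [0.6192 0.0121 0.2168] jaw 79.12432970110271 [ 0.33  0.29 -0.47] [ 0.003 -0.001 -0.     0.     0.001  0.002  0.001]
scene rim s(out) 9.33 lat -1.44 129
top rim s(out) 9.0 lat 0.0 0
scene lug s pct [ 0.7  2.2  4.5  8.7 13.5] lat -2.7 89 top z 0.2479Traceback (most recent call last):
  File "<stdin>", line 3, in <module>
  File "hung.py", line 18, in lugs
    print(k,"lug s pct",np.percentile(s[m],[3,25,50,75,97]).round(1),"lat",l[m].mean().round(1),m.sum(), "top z",W[m][:,2].max().round(4))
                        ~~~~~~~~~~~~~^^^^^^^^^^^^^^^^^^^^^^
    return _quantile_unchecked(
        a, q, axis, out, overwrite_input, method, keepdims, weights)
    return _ureduce(a,
                    func=_quantile_ureduce_func,
    ...<5 lines>...
                    overwrite_input=overwrite_input,
                    method=method)
    r = func(a, **kwargs)
    result = _quantile(arr,
                       quantiles=q,
    ...<2 lines>...
                       out=out,
                       weights=wgt)
    slices_having_nans = np.isnan(arr[-1, ...])
                                  ~~~^^^^^^^^^
IndexError: index -1 is out of bounds for axis 0 with size 0
```

View pics/j8.png

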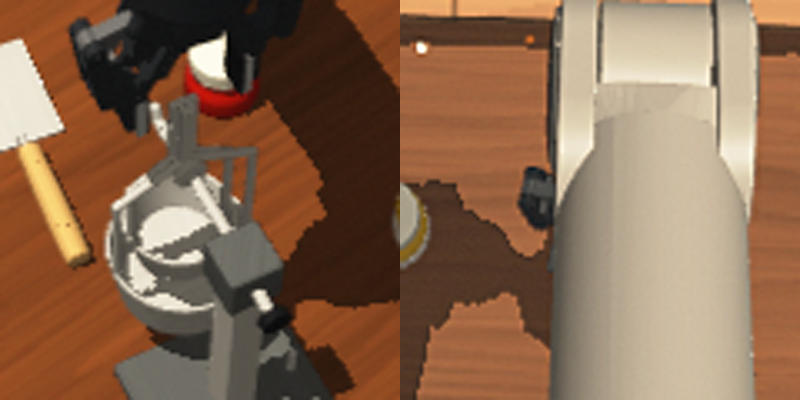

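View pics/w8.png

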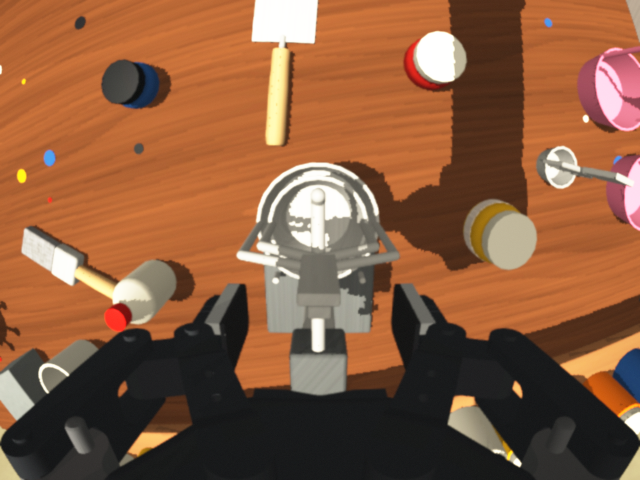

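```bash
python3 - <<'E'
from hung import *
a=cv2.imread("pics/w8.png")[230:340,255:385]; b=cv2.imread("pics/scene8.png")[250:310,310:380]
cv2.imwrite("pics/z8.png",np.hstack([cv2.resize(a,(472,400),interpolation=cv2.INTER_CUBIC),cv2.resize(b,(326,400)if 0 else (300,400),interpolation=cv2.INTER_CUBIC)]))
W=np.load("pics/Ww8.npy")
for v in range(236,345,3):
    print(v,[ (round(float(-(W[v,x,:2]-F)@u*1000),1),round(float(W[v,x,2]*1000),1)) for x in (303,312,318,324,333)])
E
```

```text
236 [(-5.7, 90.5), (21.1, 190.6), (22.1, 194.2), (20.8, 189.5), (-5.6, 90.8)]
239 [(-7.9, 91.7), (19.3, 190.1), (19.8, 192.2), (19.2, 189.8), (-7.8, 92.3)]
242 [(-10.5, 91.7), (18.0, 191.6), (18.5, 193.4), (17.5, 189.8), (-10.7, 90.9)]
245 [(-11.9, 95.8), (16.1, 191.2), (16.7, 192.9), (16.0, 190.5), (-11.9, 95.8)]
248 [(-13.3, 99.5), (14.3, 190.8), (15.0, 193.0), (14.1, 190.1), (-13.1, 100.1)]
251 [(13.5, 193.6), (12.8, 191.6), (13.3, 193.2), (12.4, 190.2), (13.2, 192.7)]
254 [(12.0, 194.3), (12.9, 197.4), (13.1, 197.8), (12.4, 195.8), (11.6, 193.4)]
257 [(13.5, 204.1), (12.9, 202.4), (13.0, 202.7), (13.2, 203.3), (13.1, 203.2)]
260 [(12.7, 206.6), (13.3, 208.4), (13.4, 208.9), (13.4, 208.7), (13.2, 208.3)]
263 [(12.8, 211.6), (12.5, 210.8), (13.3, 213.0), (12.6, 211.1), (12.8, 211.6)]
266 [(12.8, 216.3), (13.2, 217.3), (12.7, 216.0), (12.8, 216.1), (12.5, 215.3)]
269 [(13.0, 220.8), (13.1, 221.2), (13.0, 221.0), (12.7, 220.3), (12.8, 220.4)]
272 [(12.8, 224.5), (13.3, 225.8), (12.4, 223.4), (12.9, 224.9), (13.3, 225.9)]
275 [(12.7, 228.2), (13.1, 229.1), (12.6, 227.8), (12.6, 227.9)
[... 1186 characters left out ...]
.3), (-57.2, 140.2)]
323 [(-57.5, 144.5), (-32.9, 189.8), (-31.3, 192.9), (-32.8, 190.2), (-57.4, 144.6)]
326 [(-57.5, 149.1), (-35.3, 189.2), (-33.9, 191.8), (-35.0, 189.8), (-57.5, 149.0)]
329 [(-51.3, 164.6), (-36.9, 190.2), (-35.4, 192.8), (-36.9, 190.1), (-51.6, 164.1)]
332 [(-50.8, 169.5), (-39.2, 189.7), (-37.2, 193.3), (-39.7, 188.9), (-51.6, 168.3)]
335 [(-51.5, 172.5), (-41.1, 190.2), (-39.4, 193.0), (-41.6, 189.4), (-51.3, 172.8)]
338 [(-51.0, 177.1), (-44.0, 188.9), (-41.5, 193.1), (-43.8, 189.2), (-50.8, 177.6)]
341 [(-51.2, 180.6), (-46.0, 189.2), (-43.6, 193.2), (-46.0, 189.2), (-50.7, 181.5)]
344 [(-51.0, 184.8), (-48.0, 189.5), (-46.1, 192.7), (-48.6, 188.6), (-50.7, 185.1)]
```

View pics/z8.png

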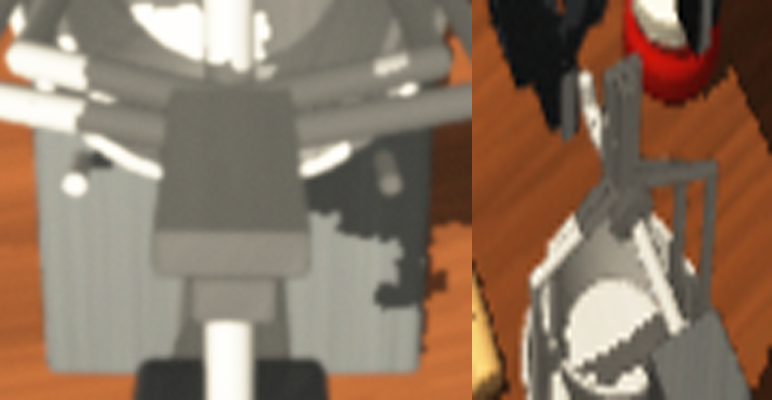

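Emit:
move_arm(increments="0.7 0 0 20 0 0 0; 0.7 0 10 40 0 0 -0.02; 0.7 0 35 5 0 0 -0.04; 0.7 0.5 55 0 0 0 -0.045; 0.7 0.5 55 -10 0 0 -0.045; 0.7 0.5 53 -25 0 0 -0.04; 0.7 0.5 42 -30 0 0 -0.013; 0.7 0 25 -25 0 0 0")

```text
t: 29.1
eef_pos: [0.6201, 0.2904, 0.1902]
tool_rot: [-0.001, 0.194, 0.981, 0.0]
contact_force: [0.2, 0.1, 0.3]
gripper_width: 0.697
```

```bash
python3 w.py w9; python3 st.py; python3 two.py 9; python3 - <<'E'
from hung import *
hung("9",.1945-.106+.036,.037,.009)
lugs("9",.215,.248)
W=np.load("pics/Ww9.npy").reshape(-1,3);W=W[np.isfinite(W).all(1)]
P=W[(np.hypot(W[:,0]-.621,W[:,1]-.287)<.03)&(W[:,2]>.012)]
t=P[(P[:,2]>.1)&(P[:,2]<.143)];print("small lug",len(t),t.mean(0),t.min(0),t.max(0))
t=P[(P[:,2]>.13)&(P[:,2]<.143)];m=t[:,:2].mean(0);ev,V=np.linalg.eigh(np.cov((t[:,:2]-m).T));print("top",len(t),t.mean(0),t.min(0),t.max(0),np.degrees(np.arctan2(V[1,1],V[0,1]))%180,np.sqrt(ev))
b=P[P[:,2]>.05];m=b[:,:2].mean(0);ev,V=np.linalg.eigh(np.cov((b[:,:2]-m).T));print(np.degrees(np.arctan2(V[1,1],V[0,1]))%180,np.sqrt(ev))
E
```

```text
29.1 [0.6201 0.2904 0.1902] jaw 67.67414231589615 [0.2  0.1  0.32] [-0.156  0.296 -0.058 -0.    -0.058 -0.288 -0.207]
t 29.15 pos [0.6176 0.2934 0.1863] jaw 67.88 s(out) mm 62.29 lat 275.98 F along rod -2.03 lat 2.75 z -2.38 tq [0.161 0.098 0.025] v 0.068 w 0.699
scene rim s(out) 10.22 lat -1.15 125
top rim s(out) 9.99 lat 0.54 97
scene lug s pct [ 0.   2.   4.2  8.  11.5] lat -2.6 88 top z 0.2477
top lug s pct [ 5.4 12.  13.1 13.3 13.8] lat 1.3 31 top z 0.2478
small lug 841 [0.61962371 0.28759226 0.12513687] [0.61334448 0.27475234 0.10000453] [0.62852331 0.29961624 0.13596182]
top 413 [0.62079909 0.28698141 0.13394411] [0.61383984 0.27475234 0.13005933] [0.62852331 0.29927551 0.13596182] 67.07204293988485 [0.00186651 0.00730142]
72.02679567499601 [0.00570642 0.01495145]
```

View pics/w9.png

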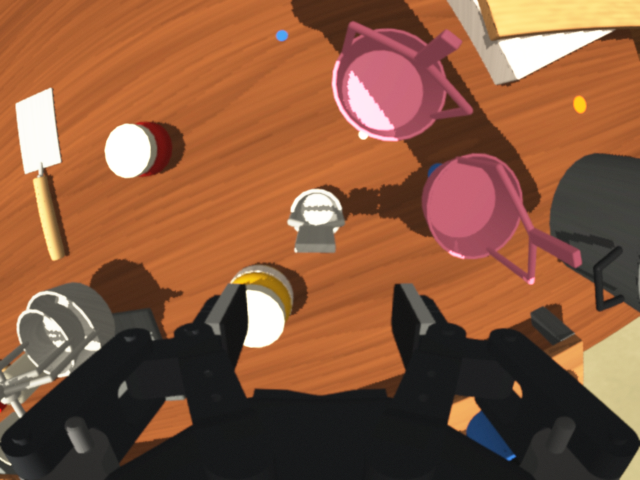

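View pics/j9.png

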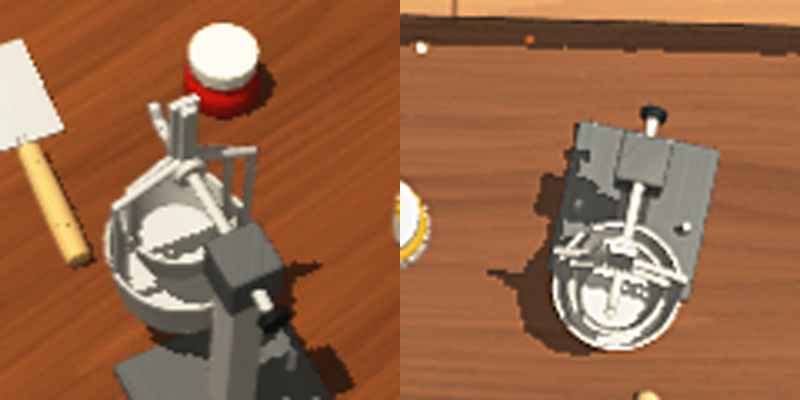

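Emit:
move_arm(increments="0.7 0 0 -3 0 0 0; 0.7 0 0 -20 0 0 0; 0.7 0 0 -22 0 0 0; 0.7 0 0 -20 0 0 0; 0.7 0 0 -14 0 0 0; 0.7 0 0 -8 0 0 0; 0.7 0 0 -4 0 0 0; 0.7 0 0 0 0 0 0")

```text
t: 30.25
eef_pos: [0.6214, 0.2872, 0.1009]
tool_rot: [0.0, 0.195, 0.981, 0.0]
contact_force: [1.0, -0.2, -0.1]
gripper_width: 0.702
```

```bash
python3 w.py w10; python3 st.py
```

```text
30.25 [0.6214 0.2872 0.1009] jaw 67.49281488747266 [ 1.04 -0.19 -0.1 ] [ 0.001 -0.007  0.001 -0.006  0.     0.004 -0.001]
t 30.3 pos [0.6215 0.2873 0.1012] jaw 67.49 s(out) mm 57.32 lat 270.71 F along rod 0.22 lat 0.32 z -0.14 tq [-0.012  0.058 -0.019] v 0.006 w 0.7
```

View pics/w10.png

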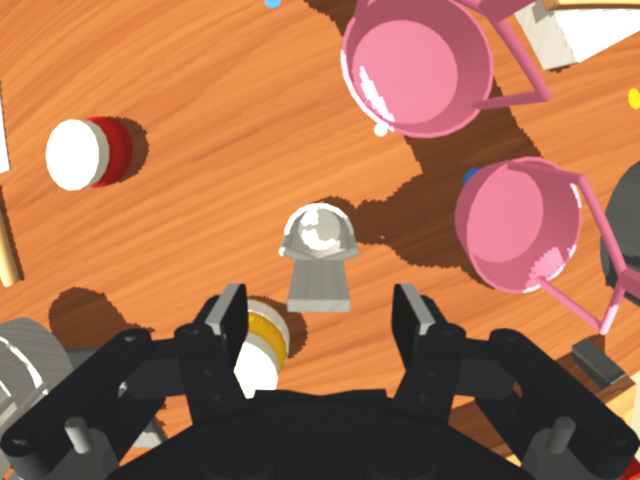

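Emit:
move_arm(increments="0 0 0 0 0 0 0; 0 0 0 0 0 0 0; 0 0 0 0 0 0 0; 0 0 0 0 0 0 0; 0 0 0 3 0 0 0; 0 0 0 20 0 0 0; 0 0 0 45 0 0 0; 0 0 0 45 0 0 0", newtons=100)

```text
t: 31.3
eef_pos: [0.621, 0.287, 0.2158]
tool_rot: [-0.0, 0.195, 0.981, -0.0]
contact_force: [0.3, 0.3, -1.0]
gripper_width: 0.214
```

```bash
python3 st.py
```

```text
t 31.3 pos [0.621  0.287  0.2158] jaw 67.49 s(out) mm 57.78 lat 270.35 F along rod 0.28 lat 0.35 z -1.01 tq [ 0.033 -0.085  0.02 ] v 0.662 w 0.214
```

Emit:
move_arm(increments="0 -7 -15 14 0 0 0.02; 0 -12 -38 14 0 0 0.035; 0 -12 -45 0 0 0 0.035; 0 -11 -45 0 0 0 0.035; 0 -10 -45 0 0 0 0.035; 0 -7 -38 0 0 0 0.035; 0 -4 -25 0 0 0 0.008; 0 -2 -12 0 0 0 0")

```text
t: 32.3
eef_pos: [0.5549, 0.0216, 0.2414]
tool_rot: [-0.001, 0.096, 0.995, -0.0]
contact_force: [0.5, 0.7, -1.1]
gripper_width: 0.215
```

```bash
python3 st.py;python3 w.py w11
```

```text
t 32.3 pos [0.5549 0.0216 0.2414] jaw 78.98 s(out) mm 72.73 lat -2.72 F along rod 0.38 lat 0.75 z -1.09 tq [ 0.015 -0.039  0.003] v 0.153 w 0.215
32.3 [0.5549 0.0216 0.2414] jaw 78.9767716445852 [ 0.52  0.66 -1.09] [ 0.099 -0.024  0.019  0.029 -0.013 -0.015  0.153]
```

View pics/w11.png

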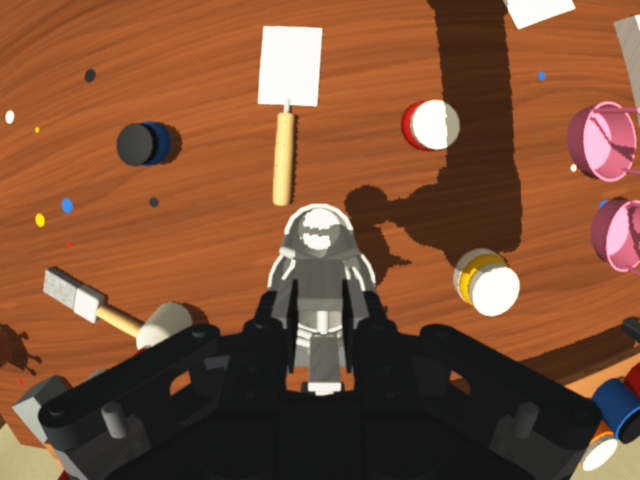

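Emit:
move_arm(increments="0 0 0 0 0 0 0; 0 6 -1 0 0 0 0; 0 12 -2.5 0 0 0 0; 0 12 -2.4 0 0 0 0; 0 11 -2 0 0 0 0; 0 7 -1.5 0 0 0 0; 0 3.4 -0.5 0 0 0 0; 0 0 0 0 0 0 0")

```text
t: 33.35
eef_pos: [0.6076, 0.0142, 0.2417]
tool_rot: [-0.0, 0.095, 0.995, -0.0]
contact_force: [-0.6, 0.3, -2.2]
gripper_width: 0.212
```

```bash
python3 st.py;python3 two.py 12; python3 w.py w12; python3 - <<'E'
from hung import *
hung("12",.242-.021-.08+.03,.024,.0195)
E
```

```text
t 33.35 pos [0.6076 0.0142 0.2417] jaw 79.12 s(out) mm 19.54 lat -0.12 F along rod -0.61 lat 0.16 z -2.18 tq [-0.043 -0.007 -0.025] v 0.011 w 0.212
33.45 [0.6073 0.0143 0.2418] jaw 79.12578897728406 [-0.71  0.23 -2.13] [-0.001 -0.003  0.     0.003 -0.001 -0.001 -0.001]
scene rim s(out) 18.68 lat -0.05 59
top rim s(out) 19.5 lat -0.0 0
```

View pics/j12.png

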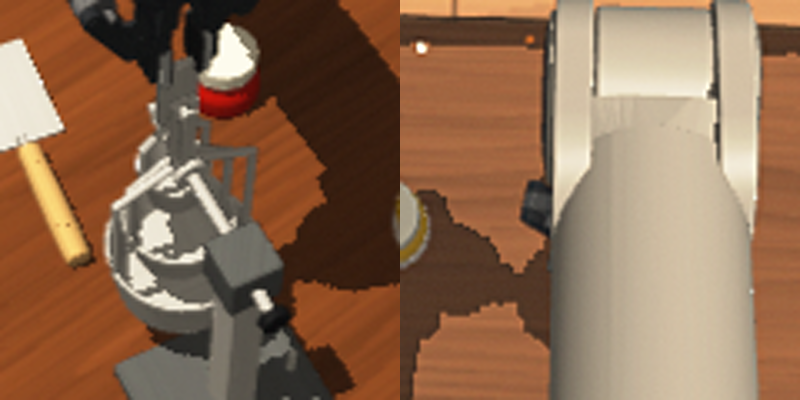

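Emit:
move_arm(increments="0 0 0 -2 0 0 0; 0 0 0 -4 0 0 0; 0 0 0 -5 0 0 0; 0 0 0 -5 0 0 0; 0 0 0 -4 0 0 0; 0 0 0 -2 0 0 0; 0 0 0 -1 0 0 0; 0 0 0 0 0 0 0")

```text
t: 34.5
eef_pos: [0.6077, 0.014, 0.2189]
tool_rot: [0.0, 0.095, 0.995, -0.0]
contact_force: [0.3, -0.5, -1.0]
gripper_width: 0.214
```

```bash
python3 st.py
```

```text
t 34.5 pos [0.6077 0.014  0.2189] jaw 79.12 s(out) mm 19.44 lat -0.22 F along rod 0.42 lat -0.48 z -1.04 tq [-0.135 -0.01   0.031] v 0.002 w 0.214
```

Emit:
move_arm(increments="0 0 0 -0.5 0 0 0; 0 0 0 -0.5 0 0 0; 0 0 0 -0.5 0 0 0; 0 0 0 -0.3 0 0 0; 0 0 0 -0.2 0 0 0; 0 0 0 -0.2 0 0 0; 0 0 0 0 0 0 0; 0 0 0 0 0 0 0")

```text
t: 35.5
eef_pos: [0.6086, 0.014, 0.2178]
tool_rot: [0.001, 0.095, 0.995, 0.0]
contact_force: [-0.0, 0.1, 5.9]
gripper_width: 0.215
```

```bash
python3 st.py
```

```text
t 35.5 pos [0.6086 0.014  0.2178] jaw 79.11 s(out) mm 18.49 lat -0.04 F along rod -0.07 lat 0.11 z 5.93 tq [-0.24   0.082  0.04 ] v 0.002 w 0.215
```

```bash
python3 w.py w13; python3 two.py 13; python3 - <<'E'
from hung import *
hung("13",.1945-.08+.03,.024,.0185)
a=cv2.imread("pics/w13.png")[190:400,215:425]; b=cv2.imread("pics/scene13.png")[245:325,310:390]
cv2.imwrite("pics/z13.png",np.hstack([cv2.resize(a,(400,400),interpolation=cv2.INTER_CUBIC),cv2.resize(b,(400,400),interpolation=cv2.INTER_CUBIC)]))
E
```

```text
35.5 [0.6086 0.014  0.2178] jaw 79.1118941445092 [-0.05  0.12  5.93] [-0.001 -0.002 -0.001  0.001  0.002  0.002  0.   ]
scene rim s(out) 20.33 lat -0.17 85
top rim s(out) 18.5 lat -0.0 0
```

View pics/z13.png

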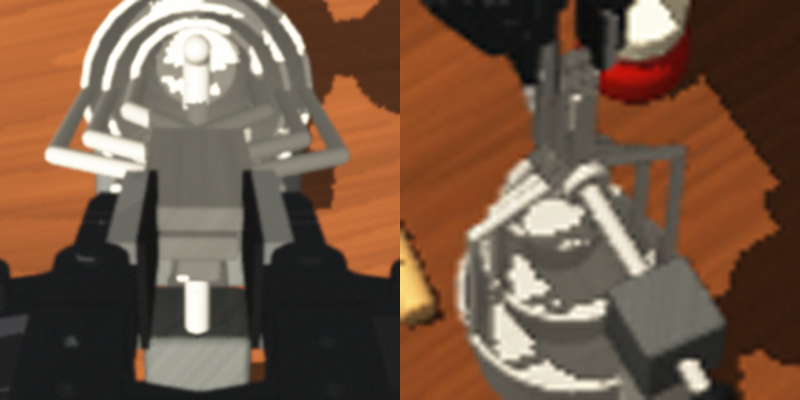

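```bash
python3 - <<'E'
from hung import *
W=np.load("pics/Ww13.npy")
for v in range(232,350,3):
    print(v,[ (round(float(-(W[v,x,:2]-F)@u*1000),1),round(float(W[v,x,2]*1000),1)) for x in (300,309,318,327,336)])
E
```

```text
232 [(15.5, 119.6), (15.5, 119.7), (34.4, 192.7), (15.6, 120.3), (15.4, 119.4)]
235 [(13.4, 120.7), (12.9, 118.6), (32.6, 192.6), (13.0, 119.1), (13.0, 119.1)]
238 [(11.6, 122.4), (10.7, 119.2), (31.0, 192.7), (10.5, 118.5), (12.0, 124.1)]
241 [(9.9, 124.5), (8.4, 119.4), (29.5, 193.4), (8.5, 119.8), (10.1, 125.3)]
244 [(8.7, 128.5), (6.0, 119.4), (27.8, 193.4), (6.8, 122.0), (8.9, 129.2)]
247 [(7.5, 132.0), (5.2, 124.5), (25.6, 192.0), (5.4, 125.1), (8.0, 133.8)]
250 [(22.7, 188.1), (4.7, 130.1), (23.8, 191.7), (4.4, 129.5), (22.8, 188.5)]
253 [(21.4, 189.5), (22.4, 192.6), (22.9, 194.2), (21.9, 191.3), (21.8, 190.9)]
256 [(20.3, 191.6), (21.8, 196.3), (22.6, 198.8), (21.4, 195.0), (20.7, 192.8)]
259 [(22.8, 204.3), (22.7, 203.9), (22.7, 203.9), (22.6, 203.6), (22.4, 203.2)]
262 [(22.5, 208.2), (22.4, 207.8), (22.3, 207.7), (22.3, 207.7), (22.3, 207.5)]
265 [(22.3, 212.3), (21.9, 211.1), (22.0, 211.4), (22.0, 211.4), (22.0, 211.3)]
268 [(22.2, 216.4), (22.3, 216.4), (22.1, 215.9), (22.1, 215.9), (22.2, 216.4)]
271 [(22.3, 220.7), (22.0, 219.9), (22.1, 220.1), (22.2, 220.5), (22.0, 2
[... 1393 characters left out ...]
), (8.9, 249.9), (8.2, 248.7), (8.5, 249.4)]
328 [(-126.9, 10.9), (6.4, 248.2), (6.5, 248.3), (5.9, 247.3), (-126.1, 12.4)]
331 [(-131.3, 10.1), (4.7, 247.8), (4.9, 248.1), (4.4, 247.3), (-130.8, 11.1)]
334 [(-133.8, 12.9), (3.6, 248.4), (4.1, 249.4), (4.1, 249.3), (-135.1, 10.6)]
337 [(-138.8, 11.2), (2.0, 248.3), (2.0, 248.3), (1.7, 247.9), (-138.6, 11.8)]
340 [(-150.2, -0.8), (-57.6, 152.4), (-33.4, 192.3), (-57.2, 153.1), (-150.8, -1.7)]
343 [(-51.1, 167.2), (-51.1, 167.0), (-35.3, 192.7), (-51.0, 167.2), (-51.2, 167.0)]
346 [(-51.6, 170.3), (-51.4, 170.6), (-37.4, 192.9), (-51.3, 170.8), (-51.5, 170.5)]
349 [(-51.2, 174.9), (-51.4, 174.5), (-39.4, 193.2), (-51.7, 174.0), (-50.7, 175.7)]
```

```bash
python3 - <<'E'
from hung import *
from scipy.optimize import least_squares
for tag in ("w8","w13"):
    W=np.load(f"pics/W{tag}.npy").reshape(-1,3);W=W[np.isfinite(W).all(1)]
    s=-(W[:,:2]-F)@u*1000; l=(W[:,:2]-F)@n*1000; z=W[:,2]*1000
    for nm,rz,R,s0 in (("L",98.3,50,3),("M",124.3,37,10),("S",145.5,24,20)):
        m=(abs(z-rz)<4)&(abs(np.hypot(s-s0,l)-R+1.5)<7)
        if m.sum()<20: print(tag,nm,"few");continue
        r=np.c_[s[m],l[m],z[m]]; top=r
        f=least_squares(lambda x:np.hypot(r[:,0]-x[0],r[:,1]-x[1])-(R-1.5),[s0,0],loss='soft_l1',f_scale=1).x
        # tilt from max-z rim: fit z plane using upper points
        print(tag,nm,"center s,l",f.round(2),m.sum(),"s range",r[:,0].min().round(1),r[:,0].max().round(1))
    # outward edge: profile along lateral 0..: 
    m=(abs(l)<3)&(z>60)&(z<160)&(s>15); o=np.argsort(s[m]); 
    S,Z=s[m][o],z[m][o]
    for a in np.arange(15,62,1.0):
        k=(S>=a)&(S<a+1)
        if k.any(): print((a,np.round(Z[k].min(),0),np.round(Z[k].max(),0)),end=' ')
    print()
E
```

```text
w8 L center s,l [ 5.38 -0.91] 1023 s range -40.7 54.9
w8 M center s,l [10.46 -0.87] 831 s range -14.9 47.4
w8 S few
(np.float64(34.0), np.float64(91.0), np.float64(92.0)) (np.float64(35.0), np.float64(91.0), np.float64(94.0)) (np.float64(36.0), np.float64(92.0), np.float64(93.0)) (np.float64(37.0), np.float64(94.0), np.float64(95.0)) (np.float64(38.0), np.float64(99.0), np.float64(103.0)) (np.float64(39.0), np.float64(104.0), np.float64(104.0)) (np.float64(40.0), np.float64(105.0), np.float64(109.0)) (np.float64(41.0), np.float64(112.0), np.float64(114.0)) (np.float64(42.0), np.float64(111.0), np.float64(116.0)) (np.float64(43.0), np.float64(116.0), np.float64(120.0)) (np.float64(44.0), np.float64(121.0), np.float64(122.0)) (np.float64(45.0), np.float64(123.0), np.float64(125.0)) (np.float64(46.0), np.float64(60.0), np.float64(126.0)) (np.float64(47.0), np.float64(123.0), np.float64(125.0)) (np.float64(48.0), np.float64(72.0), np.float64(74.0)) (np.float64(49.0), np.float64(83.0), np.float64(85.0)) (np.float64(51.0), np.float64(93.0), np.float64(94.0)) (np.float64(52.0), np.float64(9
[... 721 characters left out ...]
(108.0), np.float64(112.0)) (np.float64(41.0), np.float64(145.0), np.float64(146.0)) (np.float64(42.0), np.float64(117.0), np.float64(147.0)) (np.float64(43.0), np.float64(122.0), np.float64(148.0)) (np.float64(44.0), np.float64(122.0), np.float64(147.0)) (np.float64(45.0), np.float64(123.0), np.float64(125.0)) (np.float64(46.0), np.float64(72.0), np.float64(125.0)) (np.float64(47.0), np.float64(125.0), np.float64(125.0)) (np.float64(49.0), np.float64(88.0), np.float64(91.0)) (np.float64(50.0), np.float64(89.0), np.float64(90.0)) (np.float64(51.0), np.float64(96.0), np.float64(97.0)) (np.float64(52.0), np.float64(96.0), np.float64(98.0)) (np.float64(53.0), np.float64(96.0), np.float64(97.0))
```

View pics/w13.png

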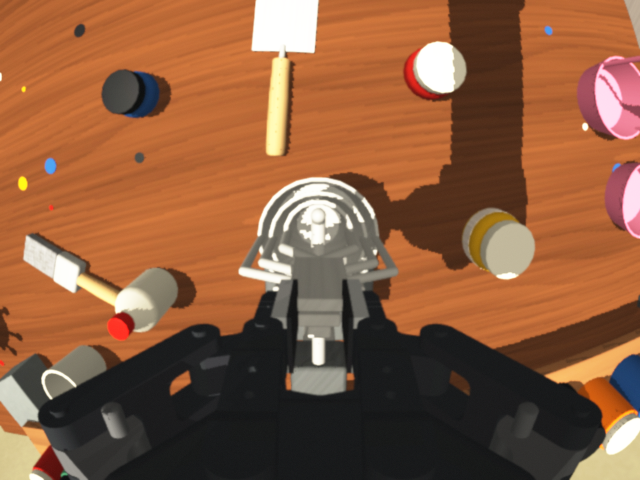

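Emit:
move_arm(increments="0 0 0 0.5 0 0 0; 0 0 0 0.4 0 0 0; 0 0.5 -0.1 0 0 0 0; 0 0.5 -0.1 0 0 0 0; 0 0.5 -0.1 0 0 0 0; 0 0.5 -0.1 0 0 0 0; 0 0 0 0 0 0 0; 0 0 0 0 0 0 0")

```text
t: 36.65
eef_pos: [0.6099, 0.0138, 0.2179]
tool_rot: [0.0, 0.095, 0.996, 0.0]
contact_force: [-0.3, -0.7, 5.5]
gripper_width: 0.216
```

```bash
python3 st.py
```

```text
t 36.65 pos [0.6099 0.0138 0.2179] jaw 79.13 s(out) mm 17.16 lat -0.07 F along rod -0.15 lat -0.7 z 5.48 tq [-0.217  0.102 -0.049] v 0.001 w 0.216
```

Emit:
move_arm(increments="0 0 0 0.3 0 0 0; 0 0 0 0.2 0 0 0; 0 0 0 0 0 0 0; 0 0.3 -0.1 0 0 0 0; 0 0.3 -0.1 0 0 0 0; 0 0.2 0 0 0 0 0; 0 0 0 0 0 0 0; 0 0 0 0 0 0 0")

```text
t: 37.65
eef_pos: [0.6104, 0.0136, 0.2179]
tool_rot: [-0.0, 0.095, 0.996, -0.0]
contact_force: [-0.4, 0.1, 4.1]
gripper_width: 0.215
```

```bash
python3 st.py
```

```text
t 37.65 pos [0.6104 0.0136 0.2179] jaw 79.13 s(out) mm 16.71 lat -0.15 F along rod -0.37 lat 0.02 z 4.09 tq [-0.166  0.082 -0.025] v 0.002 w 0.215
```

Emit:
move_arm(increments="0 0 0 0.4 0 0 0; 0 0 0 0.3 0 0 0; 0 0 0 0 0 0 0; 0 0.3 -0.1 0 0 0 0; 0 0.3 -0.1 0 0 0 0; 0 0.2 0 0 0 0 0; 0 0 0 0 0 0 0; 0 0 0 0 0 0 0")

```text
t: 38.65
eef_pos: [0.611, 0.0134, 0.2184]
tool_rot: [-0.0, 0.095, 0.995, -0.0]
contact_force: [-0.3, -0.3, -1.9]
gripper_width: 0.218
```

```bash
python3 st.py
```

```text
t 38.65 pos [0.611  0.0134 0.2184] jaw 79.12 s(out) mm 16.08 lat -0.27 F along rod -0.2 lat -0.38 z -1.86 tq [-0.163  0.197  0.019] v 0.001 w 0.218
```

Emit:
move_arm(increments="0 0 0 -0.2 0 0 0; 0 0 0 0 0 0 0; 0 0.3 0 0 0 0 0; 0 0.3 -0.1 0 0 0 0; 0 0.3 -0.1 0 0 0 0; 0 0.3 0 0 0 0 0; 0 0 0 0 0 0 0; 0 0 0 0 0 0 0")

```text
t: 39.65
eef_pos: [0.6124, 0.0132, 0.2185]
tool_rot: [0.0, 0.095, 0.995, 0.0]
contact_force: [-1.7, -0.7, -1.2]
gripper_width: 0.215
```

```bash
python3 st.py; python3 w.py w14; python3 - <<'E'
from hung import *
W=np.load("pics/Ww14.npy")
s=-((W[...,:2]-F)@u)*1000; l=((W[...,:2]-F)@n)*1000; z=W[...,2]*1000
for a in np.arange(-2,24,1):
    m=(s>=a)&(s<a+1)&(z>243)&(z<256)&(abs(l)<15)
    if m.any(): print(a,"lug top z",np.median(z[m]).round(1),"lat",l[m].min().round(1),l[m].max().round(1))
for zz in range(198,250,5):
    m=(z>zz)&(z<zz+5)&(s>14)&(s<26)&(abs(l)<14)
    if m.any(): print(zz,"outer face s",np.median(s[m]).round(2),"lat",l[m].min().round(1),l[m].max().round(1))
m=(z>186)&(z<196)&(s>26)&(s<33); print("rod lat",np.percentile(l[m],[5,50,95]).round(1),np.percentile(z[m],95))
E
```

```text
t 39.65 pos [0.6124 0.0132 0.2185] jaw 79.12 s(out) mm 14.65 lat -0.17 F along rod -1.48 lat -1.02 z -1.17 tq [-0.141  0.272 -0.023] v 0.002 w 0.215
39.65 [0.6124 0.0132 0.2185] jaw 79.1209230258421 [-1.65 -0.72 -1.17] [-0.002 -0.001  0.001  0.002  0.    -0.002 -0.001]
-1 lug top z 247.5 lat -4.1 3.7
0 lug top z 248.0 lat -5.0 4.6
1 lug top z 248.2 lat -4.9 4.5
2 lug top z 248.4 lat -4.9 4.5
3 lug top z 248.3 lat -9.4 9.4
4 lug top z 248.4 lat -9.4 9.4
5 lug top z 248.6 lat -9.4 9.4
6 lug top z 248.9 lat -9.1 9.4
7 lug top z 248.9 lat -9.3 9.3
8 lug top z 249.0 lat -9.4 9.3
9 lug top z 249.0 lat -9.4 9.4
10 lug top z 249.1 lat -9.3 9.3
11 lug top z 250.3 lat -9.4 9.3
12 lug top z 250.8 lat -9.3 9.3
13 lug top z 251.0 lat -9.2 9.2
14 lug top z 251.1 lat -9.2 9.3
15 lug top z 251.1 lat -9.2 9.2
16 lug top z 251.1 lat -9.2 9.3
17 lug top z 247.8 lat -9.2 9.3
18 lug top z 246.7 lat -9.3 9.3
19 lug top z 248.6 lat -9.3 9.3
20 lug top z 254.4 lat -9.2 9.3
21 lug top z 248.5 lat -9.2 9.2
22 lug top z 248.4 lat -9.2 9.3
23 lug top z 247.8 lat -9.2 9.3
198 outer face s 20.93 lat -12.9 12.6
203 outer face s 20.73 lat -12.8 12.4
208 outer face s 20.5 lat -13.0 12.6
213 outer face s 19.84 lat -12.9 12.7
218 outer face s 19.55 lat -12.7 12.4
223 outer face s 19.29 lat -12.9 12.6
228 outer face s 18.75 lat -12.7 12.3
233 outer face s 18.47 lat -9.6 9.7
238 outer face s 18.14 lat -9.3 9.3
243 outer face s 17.69 lat -9.3 12.4
248 outer face s 16.86 lat -13.9 13.8
rod lat [-4.6 -0.7  3.1] 193.79414335152623
```

Emit:
move_arm(increments="0 0 0 0 -0.003 -0.015 0; 0 0 0 0 -0.003 -0.015 0; 0 0 0 0 -0.003 -0.015 0; 0 0 0 0 -0.003 -0.015 0; 0 0 0 0 -0.003 -0.015 0; 0 0.3 -0.1 0 0 0 0; 0 0.2 0 0 0 0 0; 0 0 0 0 0 0 0")

```text
t: 40.7
eef_pos: [0.6131, 0.0131, 0.2185]
tool_rot: [0.038, 0.095, 0.995, -0.004]
contact_force: [0.2, -0.4, -0.3]
gripper_width: 0.215
```

```bash
python3 st.py; cat > lug.py <<'E'
from hung import *
import sys
W=np.load(f"pics/W{sys.argv[1]}.npy")
s=-((W[...,:2]-F)@u)*1000; l=((W[...,:2]-F)@n)*1000; z=W[...,2]*1000
print("lugtop:",[(int(a),float(np.median(z[m]).round(1)),int((l[m].max()-l[m].min()).round())) for a in np.arange(-3,20,1) for m in [(s>=a)&(s<a+1)&(z>245)&(z<253)&(abs(l)<8)] if m.any()])
print("face:",[(zz,float(np.percentile(s[m],50).round(2))) for zz in range(198,250,5) for m in [(z>zz)&(z<zz+5)&(s>10)&(s<28)&(abs(l)<8)] if m.any()])
E
python3 w.py w15; python3 lug.py w15
```

```text
t 40.7 pos [0.6131 0.0131 0.2185] jaw 79.12 s(out) mm 13.94 lat -0.15 F along rod 0.3 lat -0.37 z -0.26 tq [-0.154  0.277 -0.038] v 0.002 w 0.215
40.7 [0.6131 0.0131 0.2185] jaw 79.120574034708 [ 0.23 -0.42 -0.26] [ 0.    -0.     0.001 -0.001 -0.002 -0.001 -0.001]
lugtop: [(0, 247.0, 0), (1, 248.0, 9), (2, 248.2, 10), (3, 248.4, 9), (4, 248.3, 10), (5, 248.5, 9), (6, 248.1, 10), (7, 248.4, 15), (8, 248.8, 16), (9, 248.9, 16), (10, 249.0, 16), (11, 248.9, 16), (12, 249.3, 15), (13, 250.5, 16), (14, 250.9, 15), (15, 251.0, 16), (16, 251.1, 16), (17, 251.0, 16), (18, 250.2, 16), (19, 248.1, 16)]
face: [(198, 21.1), (203, 20.71), (208, 20.56), (213, 20.5), (218, 20.13), (223, 20.05), (228, 19.75), (233, 19.67), (238, 19.48), (243, 19.19), (248, 16.23)]
```

```bash
python3 two.py 15; python3 - <<'E'
import cv2,numpy as np
b=cv2.imread("pics/scene15.png")[245:320,305:380]; a=cv2.imread("pics/w15.png")[190:340,245:395]
cv2.imwrite("pics/z15.png",np.hstack([cv2.resize(a,(400,400),interpolation=cv2.INTER_CUBIC),cv2.resize(b,(400,400),interpolation=cv2.INTER_CUBIC)]))
E
```

```text
(no output)
```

View pics/z15.png

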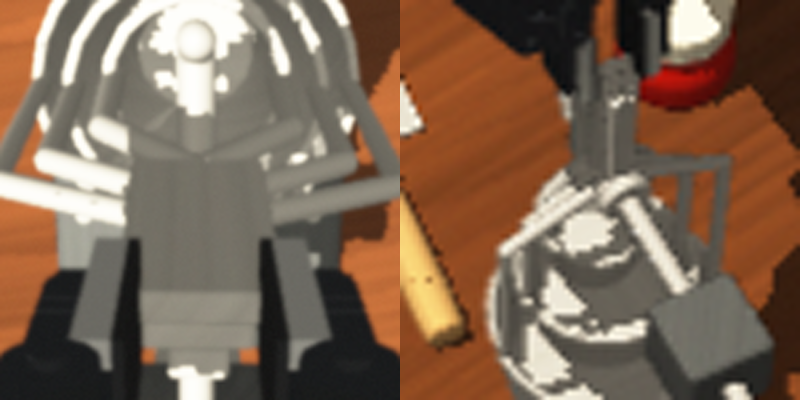

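Emit:
move_arm(increments="0 0 0 0.6 0 0 0; 0 -0.4 0.1 0.6 0.003 0.015 0; 0 -0.4 0.1 0 0.003 0.015 0; 0 -0.4 0.1 0 0.003 0.015 0; 0 -0.4 0.1 0 0.003 0.015 0; 0 -0.4 0 0 0.003 0.015 0; 0 0 0 0 0 0 0; 0 0 0 0 0 0 0")

```text
t: 41.85
eef_pos: [0.6109, 0.0135, 0.2196]
tool_rot: [0.0, 0.095, 0.995, -0.0]
contact_force: [-0.3, -1.2, -2.0]
gripper_width: 0.212
```

```bash
python3 st.py; python3 w.py w16; python3 lug.py w16
```

```text
t 41.85 pos [0.6109 0.0135 0.2196] jaw 79.12 s(out) mm 16.14 lat -0.19 F along rod -0.07 lat -1.25 z -2.0 tq [-0.026  0.008 -0.033] v 0.005 w 0.212
41.85 [0.6109 0.0135 0.2196] jaw 79.12363984159163 [-0.31 -1.21 -2.  ] [-0.003 -0.004 -0.002  0.004  0.002 -0.    -0.005]
lugtop: [(0, 247.0, 0), (1, 248.1, 10), (2, 248.3, 10), (3, 248.3, 10), (4, 248.4, 10), (5, 248.5, 9), (6, 248.0, 9), (7, 248.8, 16), (8, 249.0, 16), (9, 249.1, 16), (10, 249.1, 16), (11, 249.2, 16), (12, 250.0, 12), (13, 251.8, 15), (14, 252.1, 16), (15, 252.1, 16), (16, 252.2, 16), (17, 252.1, 16), (18, 250.6, 16), (19, 249.7, 16)]
face: [(198, 19.04), (203, 19.21), (208, 18.97), (213, 19.1), (218, 19.19), (223, 18.96), (228, 18.97), (233, 19.11), (238, 19.05), (243, 18.92), (248, 16.35)]
```

Emit:
move_arm(increments="0 0.2 0 0 0 0 0; 0 0.1 -0.1 0 0 0 0; 0 0 0 -0.4 0 0 0; 0 0 0 -0.4 0 0 0; 0 0 0 -0.3 0 0 0; 0 0 0 -0.2 0 0 0; 0 0 0 0 0 0 0; 0 0 0 0 0 0 0")

```text
t: 42.9
eef_pos: [0.6113, 0.0133, 0.2185]
tool_rot: [0.0, 0.095, 0.995, -0.0]
contact_force: [-0.5, 0.3, -0.1]
gripper_width: 0.217
```

```bash
python3 st.py; python3 w.py w17; python3 lug.py w17
```

```text
t 42.9 pos [0.6113 0.0133 0.2185] jaw 79.12 s(out) mm 15.72 lat -0.27 F along rod -0.52 lat 0.18 z -0.13 tq [-0.123  0.086  0.042] v 0.002 w 0.217
42.9 [0.6113 0.0133 0.2185] jaw 79.12023940442472 [-0.48  0.27 -0.13] [-0.001  0.     0.002  0.    -0.001  0.001 -0.   ]
lugtop: [(0, 247.4, 3), (1, 248.0, 10), (2, 248.5, 9), (3, 248.1, 9), (4, 248.3, 9), (5, 248.2, 9), (6, 248.2, 10), (7, 248.9, 16), (8, 248.9, 16), (9, 248.9, 16), (10, 249.1, 16), (11, 249.1, 15), (12, 249.8, 15), (13, 250.9, 16), (14, 251.1, 16), (15, 251.2, 15), (16, 251.1, 16), (17, 251.0, 16), (18, 248.9, 16), (19, 248.8, 15)]
face: [(198, 19.09), (203, 19.1), (208, 18.82), (213, 18.91), (218, 18.94), (223, 18.73), (228, 18.64), (233, 18.82), (238, 18.62), (243, 18.56), (248, 15.68)]
```

Emit:
move_arm(increments="0 0 -0.2 0 0 0 0; 0 0 -0.2 0 0 0 0; 0.23 0 0 0 0 0 0; 0.26 0 0 0 0 0 0; 0.32 0 0 0 0 0 0; 0.5 0 0 0 0 0 0; 0.7 0 0 0 0 0 0; 0.7 0 0 0 0 0 0", newtons=20)

```text
t: 43.95
eef_pos: [0.6112, 0.013, 0.2184]
tool_rot: [0.0, 0.095, 0.995, 0.0]
contact_force: [0.3, 0.5, -0.1]
gripper_width: 0.703
```

```bash
python3 st.py; python3 w.py w18; python3 lug.py w18
```

```text
t 43.95 pos [0.6112 0.013  0.2184] jaw 79.12 s(out) mm 15.76 lat -0.57 F along rod 0.24 lat 0.57 z -0.11 tq [ 0.011 -0.012  0.006] v 0.002 w 0.703
43.95 [0.6112 0.013  0.2184] jaw 79.12469015799849 [ 0.35  0.52 -0.11] [ 0.     0.001  0.002 -0.    -0.001  0.002 -0.   ]
lugtop: [(0, 247.2, 2), (1, 247.9, 9), (2, 247.9, 9), (3, 248.4, 9), (4, 248.3, 9), (5, 248.1, 9), (6, 247.8, 12), (7, 248.5, 16), (8, 248.9, 16), (9, 249.1, 16), (10, 249.0, 16), (11, 249.0, 15), (12, 249.3, 15), (13, 250.7, 15), (14, 251.0, 16), (15, 250.9, 16), (16, 250.8, 16), (17, 250.9, 16), (18, 250.1, 16), (19, 248.5, 16)]
face: [(198, 19.19), (203, 19.35), (208, 18.99), (213, 19.07), (218, 19.27), (223, 19.03), (228, 19.0), (233, 19.19), (238, 19.13), (243, 18.98), (248, 15.85)]
```

View pics/w18.png

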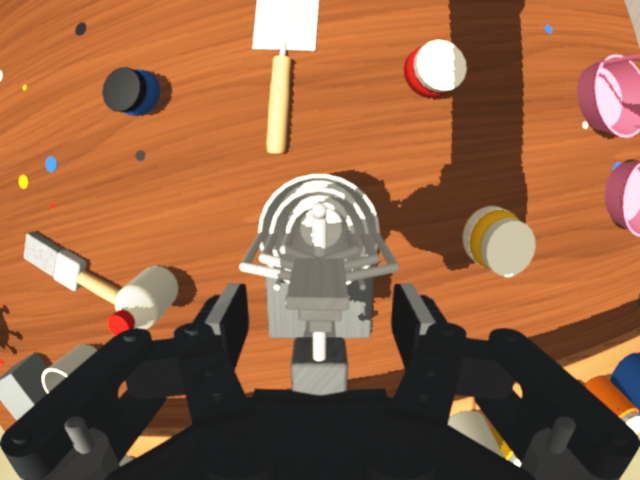

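Emit:
move_arm(increments="0.7 0 0 15 0 0 0; 0.7 0 0 30 0 0 0; 0.7 0 0 40 0 0 0; 0.7 -20 4 20 0 0 0; 0.7 -40 8 0 0 0 0; 0.7 -40 8 0 0 0 0; 0.7 -40 8 0 0 0 0; 0.7 -10 2 0 0 0 0")

```text
t: 45.0
eef_pos: [0.4597, 0.0433, 0.3247]
tool_rot: [0.001, 0.094, 0.996, 0.001]
contact_force: [1.1, -0.1, 0.3]
gripper_width: 0.704
```

```bash
python3 st.py; python3 w.py w19; python3 two.py 19; python3 - <<'E'
from hung import *
b=cv2.imread("pics/scene19.png")[245:320,305:380]; a=cv2.imread("pics/j19.png")[:,400:]
cv2.imwrite("pics/z19.png",np.hstack([a,cv2.resize(b,(400,400),interpolation=cv2.INTER_CUBIC)]))
for t in ("0","4","19"):
    W=cloud("scene",np.load(f"pics/scene{t}.npy")).reshape(-1,3)
    s=-(W[:,:2]-F)@u*1000;l=(W[:,:2]-F)@n*1000;z=W[:,2]*1000
    m=(abs(l)>6)&(abs(l)<11.5)&(z>186)&(z<205)&(abs(s)<12); print(t,"collar s",np.percentile(s[m],[5,25,50,75,95]).round(1),m.sum())
    m=(abs(l)<4.5)&(z>215)&(z<252)&(s>-10)&(s<25); 
    if m.sum(): print("lug s",np.percentile(s[m],[2,10,50,90,98]).round(1))
E
```

```text
t 45.0 pos [0.4597 0.0433 0.3247] jaw 79.19 s(out) mm 170.3 lat 0.67 F along rod 1.14 lat 0.12 z 0.34 tq [ 0.02  -0.068 -0.04 ] v 0.116 w 0.704
45.0 [0.4597 0.0433 0.3247] jaw 79.1897489455755 [ 1.15 -0.09  0.34] [-0.041 -0.116 -0.048  0.106  0.049 -0.018 -0.113]
0 collar s [-6.1 -5.1 -3.8 -1.6  1.1] 23
4 collar s [-5.5 -4.  -1.3  3.   5.2] 35
lug s [-0.6  0.8  2.5  5.5  6.9]
19 collar s [-5.5 -3.   1.9  6.3 10.3] 50
lug s [-0.   1.   3.5 12.6 18.3]
```

View pics/z19.png

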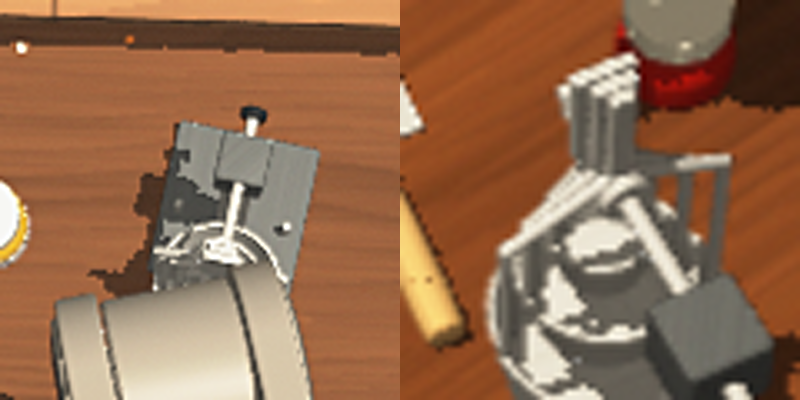

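View pics/w19.png

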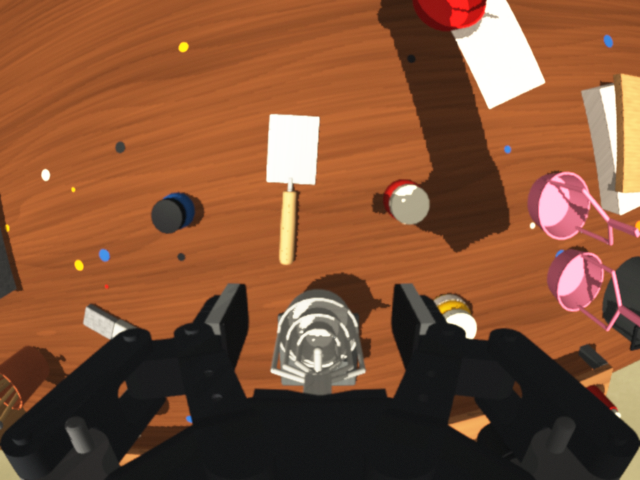

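Emit:
move_arm(increments="0.5 15 -3 10 0 0 0; 0.5 35 -7 10 0 0 0; 0.5 42 -8 0 0 0 0; 0.5 42 -8 0 0 0 0; 0.5 42 -8 0 0 0 0; 0.5 35 -7 0 0 0 0; 0.5 20 -4 0 0 0 0; 0.5 0 0 0 0 0 0")

```text
t: 46.15
eef_pos: [0.6939, -0.0031, 0.3418]
tool_rot: [-0.0, 0.095, 0.995, -0.001]
contact_force: [-0.9, 0.3, -0.6]
gripper_width: 0.498
```

```bash
python3 st.py; python3 w.py w20; python3 - <<'E'
from hung import *
W=np.load("pics/Ww20.npy"); s=-((W[...,:2]-F)@u)*1000; l=((W[...,:2]-F)@n)*1000; z=W[...,2]*1000
m=(z>180)&(abs(l)<12)&(abs(s)<40); v,uu=np.where(m); print(v.min(),v.max(),uu.min(),uu.max())
c=(abs(l)>5.5)&(abs(l)<11.5)&(z>185)&(z<206)&(s>-14)&(s<4); print("collar s",np.percentile(s[c],[2,10,50,90,98]).round(1),c.sum(),"z",z[c].max())
for a in np.arange(-12,22,1):
    k=(s>=a)&(s<a+1)&(abs(l)<4)&(z>180); 
    if k.any(): print(int(a),np.percentile(z[k],[5,50,95]).round(0),end=' ')
im=cv2.imread("pics/w20.png"); cy,cx=int(np.median(v)),int(np.median(uu)); cv2.imwrite("pics/z20.png",cv2.resize(im[max(0,cy-50):cy+50,cx-60:cx+60],(720,600),interpolation=cv2.INTER_CUBIC))
E
```

```text
t 46.15 pos [ 0.6939 -0.0031  0.3418] jaw 79.06 s(out) mm -68.48 lat -0.83 F along rod -0.91 lat 0.18 z -0.6 tq [-0.022 -0.044 -0.049] v 0.044 w 0.498
46.15 [ 0.6939 -0.0031  0.3418] jaw 79.05763062779465 [-0.86  0.35 -0.6 ] [-0.015 -0.044 -0.005  0.044  0.004  0.003 -0.009]
90 182 303 336
collar s [-4.3 -3.4 -0.4  2.9  3.4] 128 z 199.3794591654828
-12 [191. 193. 194.] -11 [191. 193. 194.] -10 [191. 193. 194.] -9 [191. 192. 194.] -8 [191. 192. 194.] -7 [191. 192. 193.] -6 [191. 193. 194.] -5 [199. 199. 200.] -4 [199. 199. 201.] -3 [198. 199. 200.] -2 [199. 199. 200.] -1 [199. 200. 201.] 0 [199. 199. 201.] 1 [210. 247. 249.] 2 [247. 248. 250.] 3 [248. 249. 250.] 4 [248. 249. 249.] 5 [248. 248. 250.] 6 [247. 248. 249.] 7 [248. 249. 250.] 8 [248. 249. 251.] 9 [248. 249. 250.] 10 [248. 249. 250.] 11 [248. 249. 251.] 12 [248. 249. 250.] 13 [248. 250. 251.] 14 [250. 251. 252.] 15 [250. 251. 252.] 16 [250. 251. 253.] 17 [250. 251. 252.] 18 [251. 251. 252.] 19 [250. 250. 251.]
```

View pics/z20.png

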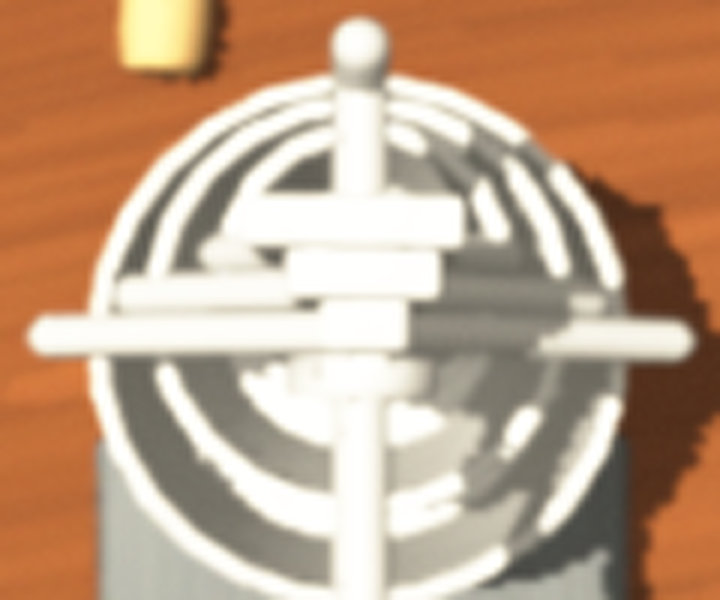

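```bash
python3 -c "
from station import bot
print(bot.hand_in())"
```

```text
the job is handed in; nothing more can be done
None
```

All three steel pails hang on the hook in the order asked: the large one against the collar, then the medium, then the small. I handed the job in at about 46 s of the 72 s allowed.

- **Order and letting go:** each pail was released before I took the next. For each one I felt for the rod, and its top is about 4 mm above the nominal mark. Contact forces stayed within a few newtons.
- **Final position:** the last close-up from above shows the collar and the three lugs touching one after another. The collar runs from about -5 to +1 mm along the rod and the lugs from about 1 to 19.5 mm. Any gaps are at most about half a millimetre. The pails hang upright and nest inside each other.
- **Other things on the bench:** I moved nothing else, and the gripper was well clear at hand-in.

**Readings that disagreed:**
- **Pails tipping in the grip:** the pads let the pails pivot, so each tipped a few degrees while sliding. I lifted the small one about 1 mm, let it hang upright, moved it home and set it down again before releasing.
- **Higher bails:** the medium and small pails met the rod about 1 and 2.5 mm higher than I expected. I put this down to their V-shaped bails sitting over the rod. The close-up shows no sign of them resting on anything else.

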